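# Seat a miniature frame in the pinning jig, clamp it and key the interlock

### The job

Put the little maroon picture frame, picture side up, into the nest of the pinning jig and push it down past the two sprung catches until you feel it sitting fully down and flat on the nest floor. Only then swing the red-handled hold-down bail closed over it, and last push the red key's steel tongue straight down into the slot of the yellow interlock box until its shoulder rests on the box. Let go of everything, and leave the paint pots where they stand.

Things in the scene. Friction and masses are not known exactly. Their poses are not given: they have to be found in the camera images.
- jig: Fixed frame-pinning jig: plywood base 160 x 190 x 24 mm with a nest on top, a hinged steel bail, and a yellow interlock box beside the base. Origin on the table under the nest centre; its x axis points away from the robot towards the hinge, y to the side of the yellow box, z up. Position and yaw vary.
- nest (a point): Centre of the nest floor, 24 mm above the table, axes as jig. Takes the frame with its 104 mm length along jig y, either way round, 2 mm clearance on every side. Corner guides rise 14 mm above the floor, then flare outward up to 21 mm; between them both long sides are open over 72 mm for fingers. A seated frame's top face is 44 mm above the table.
- catch_l (a joint): Travel (m, 0 = out, grows as pushed outward) of the white nylon ball catch at the nest's end jig y = +52 mm. A ball sticks 2 mm into the frame's path, at mid-width of each end. A frame lowered in rests on them 5 to 9 mm proud, maybe aslant, does not sink by its own weight, and needs 6 to 14 N pushed down on its middle to snap past; then it stops hard on the floor.
- catch_r (a joint): The same sprung ball catch at the other end of the nest, jig y = -52 mm.
- frame: Miniature picture frame, maroon rails with cream rosettes, lying loose on the table, picture side up. 60 mm (its x) by 104 mm (its y) by 20 mm thick; rails 10 mm wide; the picture panel inside, 40 x 84 mm, is 17 mm above the underside. Origin at the centre of the underside, z up. About 0.15 kg. Can be gripped across its 60 mm width.
- bail (a joint): Angle of the hold-down bail, rad: 0 is closed (level, over the nest), growing as it opens upward and away from the robot; starts at 1.65 to 1.88, just past upright. Stiff hinge: it stays where it is left; 2 to 4 N at the handle moves it. It closes to 0 only over a fully seated frame: its two rubber pads then stand just over the frame's end rails.
- bail_hinge (a point): Point on the bail's hinge axis, midway between the two hinge blocks: 85 mm from the nest centre along the jig's x, 60 mm above the table. The axis runs along the jig's y. Its own axes turn with the bail.
- bail_handle (a point): Middle of the bail's red round handle bar, 14 mm thick, 160 mm long, parallel to the hinge axis (jig y) and 170 mm from it. Side rods 10 mm thick join its ends, 80 mm either side of this point. Closed, the bar lies on the robot's side of the nest (jig x = -85 mm), 60 mm above the table.
- key: Red key with a steel tongue, upright in a loose slot of a wooden stand (60 x 70 x 36 mm, the shoulder resting on its top). Origin at the centre of the tongue's lower end, z up. Tongue 5 mm thick (x), 18 wide (y), 30 long; above it the red grip, 14 mm thick (x), 40 wide (y), from 30 to 66 mm above the origin; its underside is the shoulder. 0.08 kg.
- slot (a point): Centre of the slot mouth in the top of the yellow interlock box (46 x 50 x 50 mm high), 50 mm above the table, at jig x = -35, y = +125 mm. Axes as jig. The slot is 7 mm (jig x) by 20 mm (jig y), 34 mm deep, with a 3 mm chamfer at the mouth. The key goes in either way round.
- pot_red: Paint tin with cream label, 60 mm across, 65 mm high; origin at the centre of its underside. Bystander.
- pot_violet: Paint tin with violet label, 60 mm across, 65 mm high; origin at the centre of its underside. Bystander.
- jar_green: Green paint jar, 52 mm across, 55 mm high; origin at the centre of its underside. Bystander.
Not all that is in view belongs to the job. What is meant by the key is not black or purple, and is the larger of those in its own colour.

How it is judged:
By the outcome, as a careful person would: the job done as asked, in the order asked, and still so for the second after the job is handed in, with the robot touching nothing.
It also fails if it takes over 72 s, if anything falls off the work surface, if the arm or the gripper's body presses on something with over 40 N, if the wrist force passes 120 N, or if a joint passes its speed limit or range.

### The arm

A 6-joint arm with a two-finger parallel gripper is mounted at the origin on the work surface. World frame = base frame: x ahead of the robot, y to its left, z up, the work surface at z = 0. Lengths are in m, angles in rad, forces in N, time in s.
With the tool pointing down it reaches from about 0.35 to 0.975 m from the base axis. Payload 4.9 kg.
Tool frame: the origin (TCP) lies between the finger pads; the fingertips stand 8 mm ahead of it and the grasp point (between the pads) lies 11 mm behind it; z points along the fingers, y is the direction in which the jaws open and shut (so a half turn about z gives the same grasp; the last joint's range is limited). The gripper opens to 85 mm and grips with 20 to 120 N. Pads are 22 mm wide; open, the fingers measure 114 mm over their backs; the gripper's body (76 mm by 85 mm) begins 54 mm behind the grasp point. The pads swing forward as they close: fully open they stand 13 mm farther back than shut.
Start: joints at [1.036, 0.053, 1.613, -0, 1.476, -0.119], TCP at [0.252, 0.572, 0.239] pointing down, gripper open.
Joint ranges: [-3.01, 3.01], [-1.01, 2.22], [0.06, 2.58], [-1.02, 4.17], [0.09, 2.62], [-3.14, 3.14]. Speed limits (rad/s): [2.57, 2.57, 3.14, 3.14, 3.14, 3.14].

### API

Orientations are given as a rotation vector (axis times angle).
In Python, from station import ctrl gives the robot as it stands. The module is installed in compiled form; this text tells all that it offers.
- The arm moves only by the shell command python3 -m creep 'ROWS' [FORCE]. ROWS is JSON, a list of rows, each an object with "hand": the opening, from 0 (shut) to 1 (fully open); "translation": the shift along the tool's x, y, z in cm, a list of three; "delta_rot": the turn, a rotation vector about the tool's x, y, z in degrees, a list of three. A call has 1 to 8 rows; each row shifts and turns the commanded pose from where the row before left it, along the tool's axes as they then stand; what a row does not reach is not made up. A row lasts 1/8 s, in which the tool goes at most 62.5 mm and 10.7 degrees, less where a joint would pass 70% of its speed; a pose out of reach is approached as far as the arm can. A call with a gripper value outside its range is refused whole. The fingers move at their own pace and stop on an object; FORCE is the grip in N (left out, the last holds). Time passes only in rows, so rows that do not move let the fingers close. It gives the time, the measured TCP pose, the force and the opening at its end, in the units of the state.
- ctrl.get_obs(): the state, without advancing time (a new reading comes with each control period).
- ctrl.get_image(name): name is "scene" or "top" or "wrist"; returns (picture, depth): 400x640x3 uint8, red, green, blue; 400x640 float32, m along the optical axis (not along the pixel's ray), 0 where there is no reading.
- ctrl.calibration(name): a dict with "fx", "fy", "cx", "cy" (pixels), "dist" ([k1, k2, p1, p2, k3] as OpenCV has them; the pictures are not rectified), "T" (4x4, takes a point from camera to world coordinates). Camera axes: x right, y up, looking along -z (the intrinsics and any distortion apply to the point x, -y, -z); pixel columns grow to the right and rows downward; lengths in m; the calibration is good to about 2 mm. A picture is of the moment at which its call begins: read the wrist's pose just before it. calibration takes no time and is no camera call; for the wrist camera it gives the pose at the moment of the call.
- ctrl.finish_job(): hands the job in, once; it reports no verdict.
The state is a dict: "t": time; "q": joint angles; "dq": joint speeds; "effort": joint torques, N m; "tool_pos": TCP position; "tool_rot": TCP orientation; "contact_force": force on the tool from outside, world axes, zero at the start; "wrist_torque": the same for the moment, N m; "opening": finger opening in m.
Only numpy, scipy, OpenCV 4.12 (cv2) and the standard library are available. Lean on these libraries where they do the work, as an engineer would, in place of code of your own. Each camera call takes 0.05 s, during which the arm holds its last target.

## Working session

There is one attempt and no reset: what is moved stays moved. The work goes in short steps, Python scripts to look and compute and a shell command to move; the robot and the scene stay as the last step left them, time stands still between calls to the robot, and variables do not carry over. Pictures are saved under pics/ and viewed, and the job is handed in when it is done.

```bash
mkdir -p pics; cat > h.py <<'E'
import numpy as np,cv2
from station import ctrl
from scipy.spatial.transform import Rotation as R
def grab(name,tag):
    c=ctrl.calibration(name); im,d=ctrl.get_image(name)
    np.savez(f'{tag}.npz',im=im,d=d,**{k:np.array(v) for k,v in c.items()})
    cv2.imwrite(f'pics/{tag}.png',im[:,:,::-1]); return im,d,c
def load(tag):
    z=np.load(f'{tag}.npz'); return z
def ray(z,u,v):
    K=np.array([[z['fx'],0,z['cx']],[0,z['fy'],z['cy']],[0,0,1.]],float)
    p=cv2.undistortPoints(np.array([[[u,v]]],float),K,np.array(z['dist'],float))[0,0]
    return np.array([p[0],-p[1],-1.])
def px(z,u,v,n=1):  # by depth
    d=z['d'][int(v)-n:int(v)+n+1,int(u)-n:int(u)+n+1]; d=np.median(d[d>0])
    return (z['T']@np.r_[ray(z,u,v)*d,1])[:3]
def pz(z,u,v,h):  # intersect with z=h
    r=z['T'][:3,:3]@ray(z,u,v); o=z['T'][:3,3]; return o+r*(h-o[2])/r[2]
def cloud(z):
    H,W=z['d'].shape
    K=np.array([[z['fx'],0,z['cx']],[0,z['fy'],z['cy']],[0,0,1.]],float)
    vv,uu=np.mgrid[:H,:W]; pts=np.stack([uu,vv],-1).reshape(-1,1,2).astype(float)
    p=cv2.undistortPoints(pts,K,np.array(z['dist'],float))[:,0]
    d=z['d'].reshape(-1); P=np.c_[p[:,0]*d,-p[:,1]*d,-d]
    return (P@z['T'][:3,:3].T+z['T'][:3,3]).reshape(H,W,3)
def crop(tag,u0,v0,u1,v1,s,out):
    im=load(tag)['im'][v0:v1,u0:u1,::-1]; cv2.imwrite(f'pics/{out}.png',cv2.resize(im,None,fx=s,fy=s,interpolation=cv2.INTER_CUBIC))
E
python3 - <<'E'
from h import *
for n in('scene','top','wrist'):
    im,d,c=grab(n,n+'0'); print(n,c['fx'],c['dist'],np.round(c['T'],3).tolist(),(d>0).mean())
print(ctrl.get_obs())
E
```

```text
scene 432.23295735027415 [0.03063796 0.         0.         0.         0.        ] [[0.024, -0.617, 0.786, 1.334], [1.0, 0.002, -0.029, -0.026], [0.016, 0.787, 0.617, 0.659], [0.0, 0.0, 0.0, 1.0]] 0.996015625
top 377.1261930710977 [-0.06553415  0.          0.          0.          0.        ] [[0.005, 0.982, -0.188, 0.339], [-1.0, 0.006, 0.006, 0.004], [0.007, 0.188, 0.982, 1.156], [0.0, 0.0, 0.0, 1.0]] 0.996078125
wrist 327.0278988285832 [-0.04031486  0.          0.          0.          0.        ] [[0.404, -0.879, -0.253, 0.188], [0.915, 0.387, 0.115, 0.6], [-0.003, -0.278, 0.961, 0.373], [0.0, 0.0, 0.0, 1.0]] 0.995890625
{'t': 0.15, 'q': array([ 1.03601804e+00,  5.32565718e-02,  1.61399845e+00,  1.49958403e-05,
        1.47595849e+00, -1.19048221e-01]), 'dq': array([-0.0003622 , -0.00206752, -0.00284361,  0.00032792,  0.00039875,
        0.00051363]), 'effort': array([ 4.24129348e-04, -3.94241560e+01, -3.70722520e+01, -1.64804205e-04,
        4.64509401e-03,  3.79804519e-06]), 'tool_pos': array([0.25219334, 0.57134583, 0.2383017 ]), 'tool_rot': array([-6.48226442e-01, -3.07344143e+00,  2.40325772e-03]), 'contact_force': array([ 0.600395  ,  0.25488825, -0.2026624 ]), 'wrist_torque': array([-0.06744416,  0.01720347,  0.00748406]), 'opening': 0.08515577321513833}
```

View pics/top0.png

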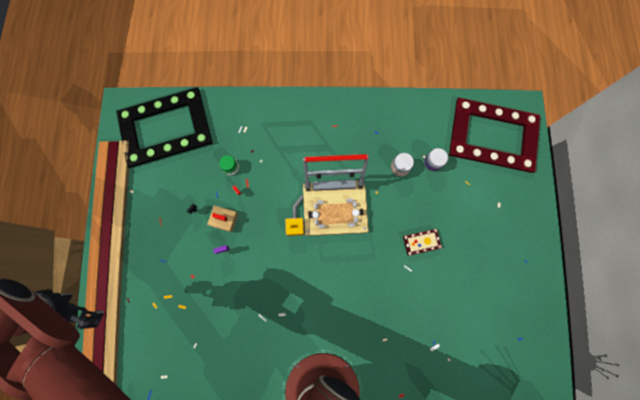

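View pics/scene0.png

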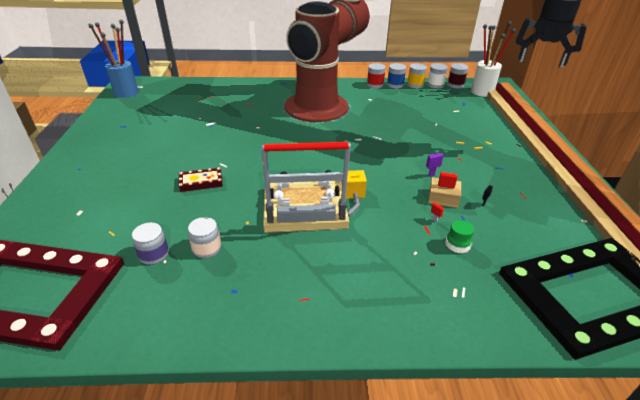

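```bash
python3 - <<'E'
from h import *
crop('top0',180,140,460,270,2.8,'top0c')
crop('scene0',400,130,520,270,5,'scene0c')
z=load('top0')
for n,u,v in [('framec',422,242),('nest',336,214),('handleL',307,159),('handleR',366,156),('yellow',294,227),('key',221,217),('stand',229,224),('smallred',236,189),('potA',403,161),('potB',437,157),('jar',227,161)]: print(n,np.round(px(z,u,v),3))
E
```

```text
framec [ 0.429 -0.3    0.018]
nest [ 0.513 -0.04   0.024]
handleL [0.621 0.042 0.235]
handleR [ 0.631 -0.109  0.232]
yellow [0.472 0.087 0.026]
key [0.495 0.297 0.071]
stand [0.478 0.281 0.038]
smallred [0.584 0.263 0.046]
potA [ 0.669 -0.241  0.066]
potB [ 0.683 -0.345  0.066]
jar [0.669 0.293 0.054]
```

View pics/top0c.png

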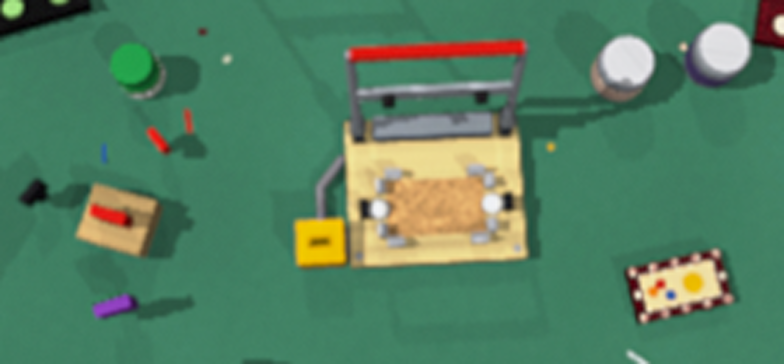

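View pics/scene0c.png

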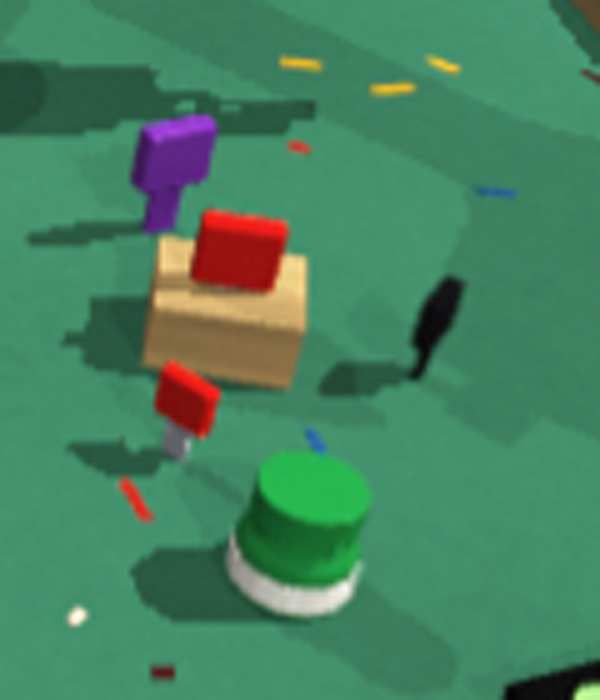

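The candidates for the key are red in the stand (top 221,217), a smaller red one on the table (236,189), purple (221,249) and black (192,209). The stand one is the larger red, as the crop shows. The little maroon frame is at top (422,242); the big maroon and black frames are not it. Now the coarse poses.

```bash
cat >> h.py <<'E'
def rect(P): # P Nx2 m
    r=cv2.minAreaRect((P*1000).astype(np.float32)); return np.array(r[0])/1000,r[1],r[2]
E
python3 - <<'E'
from h import *
for t in('top0','scene0'):
    z=load(t);C=cloud(z);im=z['im'].astype(int)
    hsv=cv2.cvtColor(z['im'],cv2.COLOR_RGB2HSV)
    def near(c,r): return np.hypot(C[...,0]-c[0],C[...,1]-c[1])<r
    m=near((.43,-.3),.09)&(C[...,2]>.012)&(C[...,2]<.035)
    print(t,'frame',m.sum(),rect(C[m][:,:2]),np.median(C[m][:,2]))
    m=near((.47,.087),.07)&(hsv[...,0]>18)&(hsv[...,0]<32)&(hsv[...,1]>200)&(hsv[...,2]>150)
    print('yellow',m.sum(),rect(C[m][:,:2]),np.median(C[m][:,2]),C[m][:,2].max())
    m=near((.49,.29),.06)&((hsv[...,0]<6)|(hsv[...,0]>174))&(hsv[...,1]>190)&(C[...,2]>.055)
    print('key',m.sum(),rect(C[m][:,:2]),np.median(C[m][:,2]))
    m=near((.49,.29),.06)&(C[...,2]>.028)&(C[...,2]<.042)
    print('stand',m.sum(),rect(C[m][:,:2]))
    m=near((.54,-.03),.14)&(C[...,2]>.018)&(C[...,2]<.028)
    print('base',m.sum(),rect(C[m][:,:2]))
    m=near((.62,-.03),.14)&(C[...,2]>.2)&((hsv[...,0]<6)|(hsv[...,0]>174))
    print('handle',m.sum(),rect(C[m][:,:2]),np.median(C[m][:,2]))
E
```

```text
top0 frame 690 (array([ 0.43176553, -0.30171198]), (60.51738739013672, 106.14846801757812), 12.000532150268555) 0.019098641721844167
yellow 260 (array([0.47615753, 0.08562955]), (54.75716781616211, 47.54391860961914), 2.501425266265869) 0.050099678156088845 0.05551380407280515
key 53 (array([0.4968013 , 0.30427829]), (38.97568130493164, 11.064162254333496), 74.33710479736328) 0.07117913111123753
stand 390 (array([0.49726163, 0.30594791]), (73.18577575683594, 57.828914642333984), 74.15827178955078)
base 2409 (array([ 0.53229224, -0.01898393]), (160.5481719970703, 222.75149536132812), 2.946995496749878)
handle 306 (array([ 0.62641748, -0.03110821]), (14.037481307983398, 162.5389862060547), 3.4161036014556885) 0.23365335274145516
scene0 frame 683 (array([ 0.43197195, -0.30031366]), (65.48114776611328, 104.41444396972656), 12.90390682220459) 0.01834920741854673
yellow 435 (array([0.4758374 , 0.08729121]), (47.66413879394531, 45.381839752197266), 1.4232573509216309) 0.0424150025732104 0.05321827655436695
key 136 (array([0.50089951, 0.30454971]), (37.58567810058594, 14.530677795410156), 77.84485626220703) 0.06573167306241107
stand 391 (array([0.49891534, 0.30507861]), (68.77743530273438, 63.88164520263672), 73.94654083251953)
base 1752 (array([ 0.5362179 , -0.01247325]), (160.8292236328125, 236.30519104003906), 3.8772354125976562)
handle 601 (array([ 0.62994391, -0.03157815]), (14.253865242004395, 160.9684600830078), 3.098144292831421) 0.23125978910373368
```

```bash
cat >> h.py <<'E'
def plan(p,yaw=None,Rt=None):
    "shift (tool axes, cm) at present orientation, and turn (deg, tool axes) for tool-y heading yaw deg, pointing down"
    o=ctrl.get_obs(); Rc=R.from_rotvec(o['tool_rot']); t=Rc.inv().apply(np.array(p)-o['tool_pos'])*100
    print('t',round(o['t'],2),'pos',np.round(o['tool_pos'],4),'F',np.round(o['contact_force'],1),'op',round(o['opening'],4))
    print('shift cm',np.round(t,2),'|',round(np.linalg.norm(t),2))
    ty=Rc.apply([0,1,0]);print('tool-y heading',np.degrees(np.arctan2(ty[1],ty[0])).round(2))
    if yaw is not None:
        best=None
        for k in(0,180):
            a=np.radians(yaw+k); Y=np.array([np.cos(a),np.sin(a),0]);Z=np.array([0,0,-1.]);X=np.cross(Y,Z)
            Rg=R.from_matrix(np.c_[X,Y,Z]); rv=np.degrees((Rc.inv()*Rg).as_rotvec()); 
            print('turn deg',np.round(rv,2),'shift after turn',np.round(Rg.inv().apply(np.array(p)-o['tool_pos'])*100,2))
E
python3 -c "
from h import *
plan((.47,-.03,.28),3.2)"
```

```text
t 0.15 pos [0.2522 0.5713 0.2383] F [ 0.6  0.3 -0.2] op 0.0852
shift cm [-44.21 -46.22  -4.1 ] | 64.09
tool-y heading 66.18
turn deg [-9.000e-02  4.000e-02  6.298e+01] shift after turn [-61.26  18.39  -4.17]
turn deg [-5.0000e-02 -1.0000e-01 -1.1702e+02] shift after turn [ 61.26 -18.39  -4.17]
```

```bash
python3 -m creep '[{"hand":1,"translation":[0,0,-1],"delta_rot":[0,0,9]},{"hand":1,"translation":[0,0,-1],"delta_rot":[0,0,9]},{"hand":1,"translation":[0,0,-1],"delta_rot":[0,0,9]},{"hand":1,"translation":[0,0,-1],"delta_rot":[0,0,9]},{"hand":1,"translation":[0,0,0],"delta_rot":[0,0,9]},{"hand":1,"translation":[0,0,0],"delta_rot":[0,0,9]},{"hand":1,"translation":[0,0,0],"delta_rot":[0,0,9]},{"hand":1,"translation":[-4.7,1.4,0],"delta_rot":[0,0,0]}]' 30
python3 -m creep '[{"hand":1,"translation":[-4.7,1.4,0],"delta_rot":[0,0,0]},{"hand":1,"translation":[-4.7,1.4,0],"delta_rot":[0,0,0]},{"hand":1,"translation":[-4.7,1.4,0],"delta_rot":[0,0,0]},{"hand":1,"translation":[-4.7,1.4,0],"delta_rot":[0,0,0]},{"hand":1,"translation":[-4.7,1.4,0],"delta_rot":[0,0,0]},{"hand":1,"translation":[-4.7,1.4,0],"delta_rot":[0,0,0]},{"hand":1,"translation":[-4.7,1.4,0],"delta_rot":[0,0,0]},{"hand":1,"translation":[-4.7,1.4,0],"delta_rot":[0,0,0]}]'
python3 -c "
from h import *
plan((.47,-.03,.28),3.2)"
```

```text
t: 1.15
tool_pos: [0.2684, 0.5262, 0.2783]
tool_rot: [-2.156, -2.284, 0.002]
contact_force: [0.4, 0.2, 0.8]
opening: 0.0851
t: 2.15
tool_pos: [0.4018, 0.1548, 0.2791]
tool_rot: [2.159, 2.282, 0.0]
contact_force: [0.2, -0.0, -0.2]
opening: 0.0856
t 2.15 pos [0.4018 0.1548 0.2791] F [ 0.2 -0.  -0.2] op 0.0856
shift cm [-18.83   5.78  -0.09] | 19.7
tool-y heading 3.18
turn deg [ 0.01 -0.   -0.02] shift after turn [-18.83   5.78  -0.09]
turn deg [-0.0000e+00 -2.0000e-02  1.7998e+02] shift after turn [18.83 -5.78 -0.09]
```

```bash
python3 -m creep '[{"hand":1,"translation":[-4.7,1.4,0],"delta_rot":[0,0,0]},{"hand":1,"translation":[-4.7,1.4,0],"delta_rot":[0,0,0]},{"hand":1,"translation":[-4.7,1.4,0],"delta_rot":[0,0,0]},{"hand":1,"translation":[-4,1.4,0],"delta_rot":[0,0,0]},{"hand":1,"translation":[0,0,0],"delta_rot":[0,0,0]},{"hand":1,"translation":[0,0,0],"delta_rot":[0,0,0]}]'
python3 -c "
from h import *
grab('wrist','w1')
crop('w1',0,0,640,400,1.25,'w1b')"
```

```text
t: 2.9
tool_pos: [0.4673, -0.0209, 0.2789]
tool_rot: [-2.158, -2.281, 0.0]
contact_force: [-0.5, -0.1, -0.6]
opening: 0.0851
```

View pics/w1b.png

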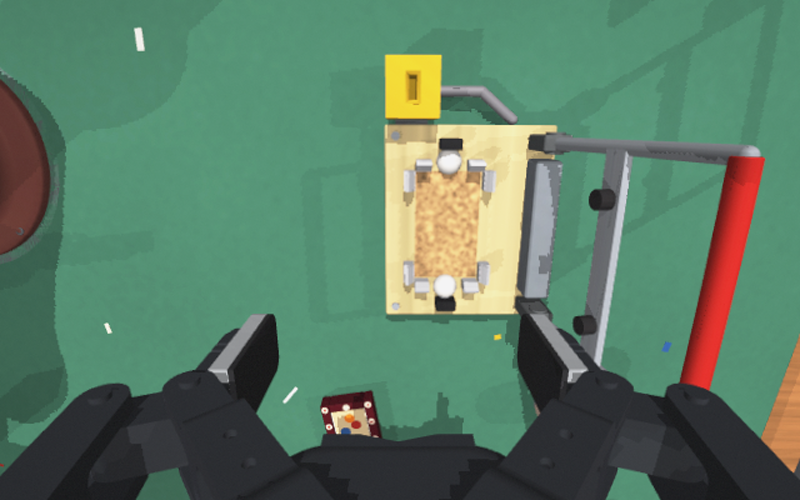

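```bash
python3 - <<'E'
from h import *
z=load('w1');C=cloud(z);hsv=cv2.cvtColor(z['im'],cv2.COLOR_RGB2HSV)
m=(hsv[...,0]>18)&(hsv[...,0]<32)&(hsv[...,1]>200)&(hsv[...,2]>200)&(C[...,2]>.045)&(C[...,2]<.055)&(np.hypot(C[...,0]-.476,C[...,1]-.086)<.05)
print('yellow',m.sum(),rect(C[m][:,:2]),np.median(C[m][:,2]))
g=pz
for n,u,v,h in [('slot',412/1.25,87/1.25,.05),('c1',386.5/1.25,126/1.25,.024),('c2',387/1.25,314/1.25,.024),('ball+',449/1.25,161/1.25,.04),('ball-',445/1.25,286/1.25,.04)]:
    print(n,g(z,u,v,h).round(4))
crop('w1',300,40,450,260,3.6,'w1c'); crop('w1',300,40,360,100,10,'w1s')
E
```

```text
yellow 176 (array([0.47392209, 0.07917991]), (39.32279586791992, 37.74305725097656), 1.4657819271087646) 0.04877630157643545
slot [0.474  0.0844 0.05  ]
c1 [0.4536 0.0519 0.024 ]
c2 [ 0.4632 -0.1359  0.024 ]
ball+ [0.5115 0.0247 0.04  ]
ball- [ 0.5184 -0.0952  0.04  ]
```

View pics/w1c.png

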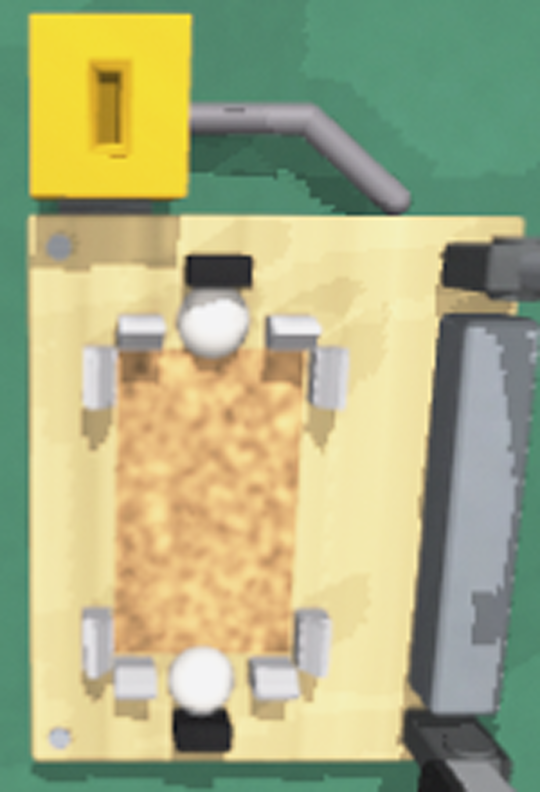

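View pics/w1s.png

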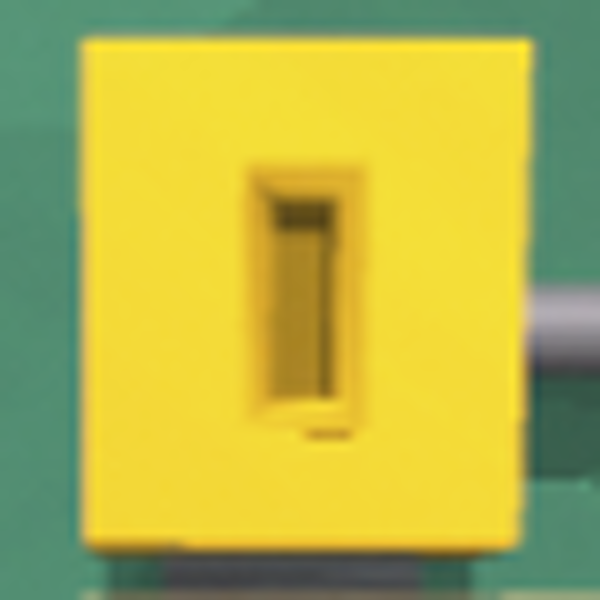

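```bash
python3 - <<'E'
from h import *
z=load('w1')
f=lambda a,b:(a/3.6+300,b/3.6+40)
Y=[(308.2,43.9),(353.1,44),(352.3,94.6),(308.5,94.7)]
YJ=[(-58,150),(-12,150),(-12,100),(-58,100)]
W=[pz(z,u-.5+.5,v,.05)[:2] for u,v in Y]; J=list(YJ)
S=np.array([pz(z,u,v,.05)[:2] for u,v in [(324.8,57),(336.5,57.5),(336.3,82),(324.8,81.5)]]);print('slot',S.mean(0))
B=[f(30,216),f(33,760)];WB=[pz(z,u,v,.024)[:2] for u,v in B]
N=np.array([pz(z,*f(a,b),.024)[:2] for a,b in [(118,350),(302,350),(293,652),(113,652)]]);print('cork',N.round(4).tolist(),N.mean(0))
G=np.array([pz(z,*f(a,b),.045)[:2] for a,b in [(113,380),(315,378),(301,640),(111,645)]]);print('guides inner',G.round(4).tolist(),G.mean(0))
def fit(J,W):
    J=np.array(J)/1000.;W=np.array(W);jm,wm=J.mean(0),W.mean(0)
    a=J-jm;b=W-wm;th=np.arctan2((a[:,0]*b[:,1]-a[:,1]*b[:,0]).sum(),(a*b).sum())
    Rm=np.array([[np.cos(th),-np.sin(th)],[np.sin(th),np.cos(th)]]);t=wm-Rm@jm
    print('yaw',np.degrees(th).round(2),'nest',t.round(4),'res mm',((W-(J@Rm.T+t))*1000).round(1).tolist())
    return Rm,t
fit(YJ,W); fit(YJ+[(-80,95),(-80,-95)],W+WB)
fit(list(YJ)+[(-35,125)]+[(-80,95),(-80,-95),(0,0)],W+[S.mean(0)]+WB+[N.mean(0)])
E
```

```text
slot [0.47507869 0.08449741]
cork [[0.4833, 0.0122], [0.5436, 0.0156], [0.552, -0.0892], [0.4887, -0.0927]] [ 0.51691011 -0.03852771]
guides inner [[0.4814, 0.0049], [0.5443, 0.0091], [0.5495, -0.0774], [0.4865, -0.0826]] [ 0.51541394 -0.03651776]
yaw 3.34 nest [ 0.5172 -0.0384] res mm [[-0.1, 0.2], [0.0, -0.0], [0.3, -0.0], [-0.3, -0.1]]
yaw 7.5 nest [ 0.5297 -0.0337] res mm [[-2.1, 0.7], [-1.6, -2.8], [-4.9, -3.2], [-5.9, 0.1], [14.6, 2.7], [-0.2, 2.5]]
yaw 6.47 nest [ 0.5263 -0.0353] res mm [[-1.3, 1.0], [-1.0, -1.7], [-3.3, -1.9], [-4.2, 0.5], [-2.4, -0.4], [16.4, 2.7], [5.1, 3.0], [-9.4, -3.2]]
```

```bash
python3 -c "
from h import *
plan((.435,-.27,.22),12.5)"
```

```text
t 2.95 pos [ 0.4673 -0.0205  0.2791] F [-0.2 -0.4  0.3] op 0.0857
shift cm [-24.73  -4.63   5.9 ] | 25.84
tool-y heading 3.23
turn deg [-0.02 -0.03 -9.27] shift after turn [-23.66  -8.55   5.91]
turn deg [-4.0000e-02  3.0000e-02  1.7073e+02] shift after turn [23.66  8.55  5.91]
```

```bash
python3 -m creep '[{"hand":1,"translation":[0,0,0],"delta_rot":[0,0,-9.3]},{"hand":1,"translation":[-4.7,-1.7,0],"delta_rot":[0,0,0]},{"hand":1,"translation":[-4.7,-1.7,1.5],"delta_rot":[0,0,0]},{"hand":1,"translation":[-4.7,-1.7,1.5],"delta_rot":[0,0,0]},{"hand":1,"translation":[-4.7,-1.7,1.5],"delta_rot":[0,0,0]},{"hand":1,"translation":[-4.7,-1.7,1.5],"delta_rot":[0,0,0]},{"hand":1,"translation":[0,0,0],"delta_rot":[0,0,0]},{"hand":1,"translation":[0,0,0],"delta_rot":[0,0,0]}]'
python3 -c "
from h import *
grab('wrist','w2')
crop('w2',0,0,640,400,1.25,'w2b')"
```

```text
t: 3.95
tool_pos: [0.4358, -0.268, 0.2195]
tool_rot: [-1.965, -2.451, -0.001]
contact_force: [-0.7, 0.9, 0.4]
opening: 0.0855
```

View pics/w2b.png

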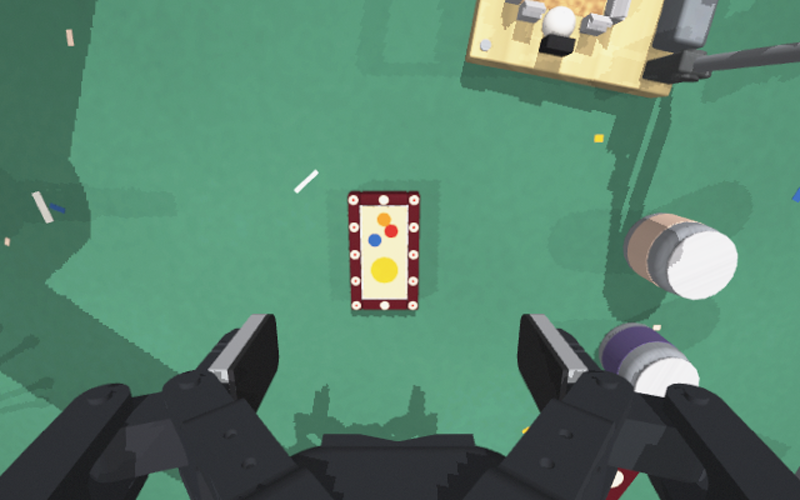

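```bash
python3 - <<'E'
from h import *
crop('w2',265,140,355,260,5,'w2c')
z=load('w2');C=cloud(z)
m=(C[...,2]>.013)&(C[...,2]<.03)&(np.hypot(C[...,0]-.432,C[...,1]+.3)<.08)
print(rect(C[m][:,:2]))
P=np.array([pz(z,u/1.25,v/1.25,.02) for u,v in [(348,192),(420,191),(419,310),(351,310)]]);print(P.round(4).tolist(),P.mean(0))
e=P[3]-P[0]+P[2]-P[1];print(np.degrees(np.arctan2(-e[1],-e[0]))-90); e=P[1]-P[0]+P[2]-P[3];print(np.degrees(np.arctan2(e[1],e[0])))
E
```

```text
(array([ 0.43166922, -0.30145105]), (58.97708511352539, 104.5823974609375), 12.540068626403809)
[[0.3922, -0.2563, 0.02], [0.4496, -0.2427, 0.02], [0.4734, -0.3461, 0.02], [0.4142, -0.3593, 0.02]] [ 0.43236438 -0.30111812  0.02      ]
12.518679624254943
12.94306723044437
```

View pics/w2c.png

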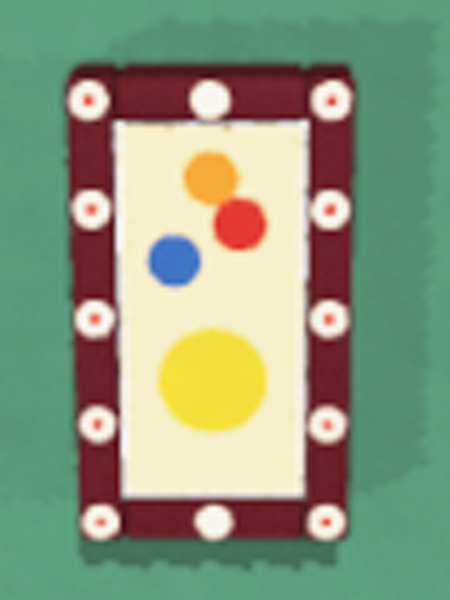

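```bash
python3 -c "
from h import *
plan((.432,-.3012,.010),12.6)"
```

```text
t 4.0 pos [ 0.436  -0.2678  0.2198] F [0.5 0.7 0.4] op 0.0851
shift cm [-3.17 -1.13 20.98] | 21.25
tool-y heading 12.59
turn deg [ 0.04  0.01 -0.01] shift after turn [-3.18 -1.12 20.98]
turn deg [ 2.0000e-02 -6.0000e-02  1.7999e+02] shift after turn [ 3.18  1.12 20.98]
```

```bash
python3 -m creep '[{"hand":1,"translation":[-3.2,-1.1,0],"delta_rot":[0,0,0]},{"hand":1,"translation":[0,0,4.5],"delta_rot":[0,0,0]},{"hand":1,"translation":[0,0,4.5],"delta_rot":[0,0,0]},{"hand":1,"translation":[0,0,4.5],"delta_rot":[0,0,0]},{"hand":1,"translation":[0,0,3.5],"delta_rot":[0,0,0]},{"hand":1,"translation":[0,0,0],"delta_rot":[0,0,0]}]'
python3 -c "
from h import *
plan((.432,-.3012,.010),12.6)"
```

```text
t: 4.75
tool_pos: [0.4305, -0.2997, 0.0469]
tool_rot: [-1.96, -2.447, -0.001]
contact_force: [-0.2, -0.2, 0.2]
opening: 0.0854
t 4.75 pos [ 0.4305 -0.2997  0.0469] F [-0.2 -0.2  0.2] op 0.0854
shift cm [-0.2   0.13  3.69] | 3.69
tool-y heading 12.61
turn deg [-0.19 -0.29  0.01] shift after turn [-0.18  0.12  3.69]
turn deg [   0.45   -0.29 -179.99] shift after turn [ 0.18 -0.12  3.69]
```

```bash
python3 -m creep '[{"hand":1,"translation":[-0.1,0.1,2],"delta_rot":[0,0,0]},{"hand":1,"translation":[0,0,1.7],"delta_rot":[0,0,0]},{"hand":1,"translation":[0,0,0],"delta_rot":[0,0,0]},{"hand":1,"translation":[0,0,0],"delta_rot":[0,0,0]}]'
python3 -c "
from h import *
plan((.432,-.3012,.010),12.6)"
```

```text
t: 5.25
tool_pos: [0.4334, -0.3038, 0.0133]
tool_rot: [1.966, 2.449, -0.0]
contact_force: [0.4, 0.9, 0.8]
opening: 0.0853
t 5.25 pos [ 0.4334 -0.3038  0.0133] F [0.4 0.9 0.8] op 0.0853
shift cm [ 0.28 -0.08  0.33] | 0.44
tool-y heading 12.49
turn deg [ 0.05  0.07 -0.11] shift after turn [ 0.28 -0.08  0.33]
turn deg [ 1.0000e-01 -7.0000e-02  1.7989e+02] shift after turn [-0.28  0.08  0.33]
```

```bash
python3 -m creep '[{"hand":1,"translation":[0.2,0,0.2],"delta_rot":[0,0,0]},{"hand":1,"translation":[0,0,0],"delta_rot":[0,0,0]},{"hand":1,"translation":[0,0,0],"delta_rot":[0,0,0]}]'
python3 -c "
from h import *
plan((.432,-.3012,.010),12.6)"
```

```text
t: 5.62
tool_pos: [0.4324, -0.3016, 0.0105]
tool_rot: [1.967, 2.449, -0.0]
contact_force: [0.3, -0.9, 0.2]
opening: 0.0852
t 5.62 pos [ 0.4324 -0.3016  0.0105] F [ 0.3 -0.9  0.2] op 0.0852
shift cm [ 0.05 -0.03  0.05] | 0.08
tool-y heading 12.47
turn deg [ 0.01  0.02 -0.13] shift after turn [ 0.05 -0.03  0.05]
turn deg [ 3.0000e-02 -1.0000e-02  1.7987e+02] shift after turn [-0.05  0.03  0.05]
```

```bash
python3 -m creep '[{"hand":0.3,"translation":[0,0,0],"delta_rot":[0,0,0]},{"hand":0.3,"translation":[0,0,0],"delta_rot":[0,0,0]},{"hand":0.3,"translation":[0,0,0],"delta_rot":[0,0,0]},{"hand":0.3,"translation":[0,0,0],"delta_rot":[0,0,0]},{"hand":0.3,"translation":[0,0,0],"delta_rot":[0,0,0]},{"hand":0.3,"translation":[0,0,0],"delta_rot":[0,0,0]}]' 60
python3 -m creep '[{"hand":0.3,"translation":[0,0,-2],"delta_rot":[0,0,0]},{"hand":0.3,"translation":[0,0,-4],"delta_rot":[0,0,0]},{"hand":0.3,"translation":[0,0,-4],"delta_rot":[0,0,0]},{"hand":0.3,"translation":[0,0,0],"delta_rot":[0,0,0]}]'
python3 -c "
from h import *
grab('wrist','w3')
crop('w3',0,0,640,400,1.25,'w3b')
plan((.517,-.0385,.110),3.35)"
```

```text
t: 6.38
tool_pos: [0.4327, -0.3019, 0.0108]
tool_rot: [1.966, 2.449, -0.0]
contact_force: [-0.2, -0.4, 5.1]
opening: 0.0582
t: 6.88
tool_pos: [0.4337, -0.3027, 0.1131]
tool_rot: [1.963, 2.445, -0.0]
contact_force: [0.9, 0.5, -1.7]
opening: 0.0585
t 6.92 pos [ 0.4325 -0.3016  0.1107] F [ 0.5  0.1 -1.8] op 0.0583
shift cm [23.86 13.93  0.06] | 27.63
tool-y heading 12.48
turn deg [0.05 0.05 9.13] shift after turn [25.77  9.97  0.07]
turn deg [-7.0000e-02  7.0000e-02 -1.7087e+02] shift after turn [-25.77  -9.97   0.07]
```

View pics/w3b.png

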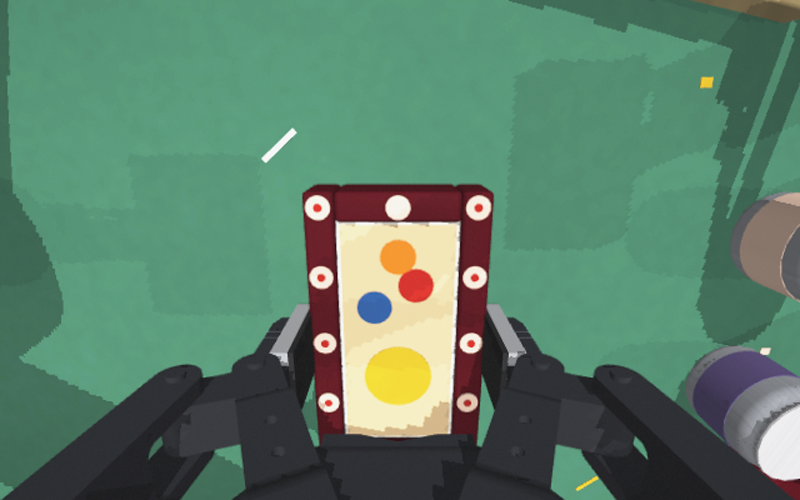

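```bash
python3 - <<'E'
from h import *
z=load('w3');o=ctrl.get_obs();Rc=R.from_rotvec(o['tool_rot']);p=o['tool_pos']
def tl(tag,pts,dz):
    for u,v in pts:
        P=pz(z,u/1.25,v/1.25,p[2]+dz);print((Rc.inv().apply(P-p)*1000).round(1), end=' ')
    print()
tl('',[(317,208),(398,208),(479,208),(321,277),(475,277),(325,343),(471,343),(328,403),(467,403)],.0095)
C=cloud(z)
for u,v in [(398,208),(321,277),(475,277),(471,343),(328,403)]: print(np.round((px(z,u/1.25,v/1.25)-p)*1000,1))
z=load('w2')  # reference: rosette positions relative to frame centre
a=np.radians(12.6);c=np.array([.432,-.3012])
for u,v in [(90,100),(210,100),(331,100),(91,210),(330,210),(328,425),(97,425),(326,522),(100,522),(214,522)]:
    P=pz(z,u/5+265,v/5+140,.02)[:2]-c; print((np.array([P@[np.cos(a),np.sin(a)],P@[-np.sin(a),np.cos(a)]])*1000).round(1),end=' ')
E
```

```text
[ 45.1 -24.   -9.6] [45.1  1.5 -9.5] [45.1 27.1 -9.5] [ 21.9 -24.   -9.5] [21.9 27.1 -9.5] [ -2.6 -23.9  -9.5] [-2.7 27.1 -9.5] [-27.5 -24.2  -9.5] [-27.6  27.   -9.5] 
[-8.3 44.7 11.5]
[-27.9  17.2  11.8]
[21.  28.1 12.3]
[26.1  4.7 12.5]
[-17.6 -29.9  12.2]
[-24.5  45.9] [ 0.2 45.8] [25.1 45.8] [-25.   22.6] [25.1 22.6] [ 25.2 -25.5] [-25.2 -25.5] [ 25.  -48.5] [-25.2 -48.5] [  0.1 -48.5]
```

```bash
python3 -m creep '[{"hand":0.3,"translation":[0,0,0],"delta_rot":[0,0,9.1]},{"hand":0.3,"translation":[4.3,1.65,0],"delta_rot":[0,0,0]},{"hand":0.3,"translation":[4.3,1.65,0],"delta_rot":[0,0,0]},{"hand":0.3,"translation":[4.3,1.65,0],"delta_rot":[0,0,0]},{"hand":0.3,"translation":[4.3,1.65,0],"delta_rot":[0,0,0]},{"hand":0.3,"translation":[4.3,1.65,0],"delta_rot":[0,0,0]},{"hand":0.3,"translation":[4.3,1.65,0],"delta_rot":[0,0,0]},{"hand":0.3,"translation":[0,0,0],"delta_rot":[0,0,0]}]'
python3 -m creep '[{"hand":0.3,"translation":[0,0,1],"delta_rot":[0,0,0]},{"hand":0.3,"translation":[0,0,1],"delta_rot":[0,0,0]},{"hand":0.3,"translation":[0,0,0],"delta_rot":[0,0,0]},{"hand":0.3,"translation":[0,0,0],"delta_rot":[0,0,0]}]'
python3 -c "
from h import *
plan((.5154,-.0372,.08),3.35)
grab('wrist','w4')
crop('w4',0,0,640,400,1.25,'w4b')"
```

```text
t: 7.92
tool_pos: [0.5144, -0.0353, 0.1072]
tool_rot: [-2.147, -2.287, 0.004]
contact_force: [0.0, 0.4, -1.8]
opening: 0.0584
t: 8.43
tool_pos: [0.5159, -0.0387, 0.0902]
tool_rot: [-2.156, -2.285, 0.0]
contact_force: [-0.6, 0.8, -1.7]
opening: 0.0583
t 8.43 pos [ 0.5159 -0.0387  0.0902] F [-0.6  0.8 -1.7] op 0.0583
shift cm [ 0.16 -0.04  1.02] | 1.03
tool-y heading 3.31
turn deg [-0.01 -0.   -0.04] shift after turn [ 0.16 -0.04  1.02]
turn deg [-0.0000e+00  2.0000e-02  1.7996e+02] shift after turn [-0.16  0.04  1.02]
```

View pics/w4b.png

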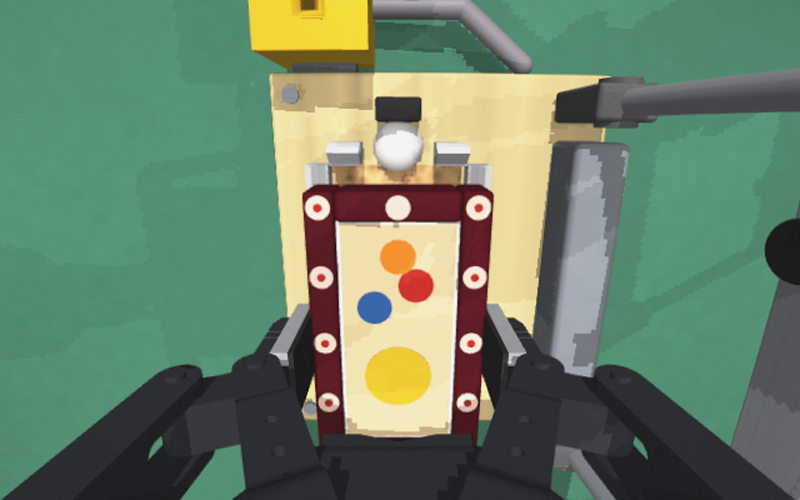

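```bash
python3 -m creep '[{"hand":0.3,"translation":[0.15,-0.04,1],"delta_rot":[0,0,0]},{"hand":0.3,"translation":[0,0,1],"delta_rot":[0,0,0]},{"hand":0.3,"translation":[0,0,1],"delta_rot":[0,0,0]},{"hand":0.3,"translation":[0,0,0],"delta_rot":[0,0,0]},{"hand":0.3,"translation":[0,0,0],"delta_rot":[0,0,0]},{"hand":0.3,"translation":[0,0,0],"delta_rot":[0,0,0]}]'
python3 -c "
from h import *
plan((.5154,-.0372,.055),3.35)
grab('wrist','w5')
crop('w5',0,0,640,400,1.25,'w5b')"
```

```text
t: 9.22
tool_pos: [0.5159, -0.0367, 0.0608]
tool_rot: [2.154, 2.285, 0.001]
contact_force: [0.5, 0.7, -1.1]
opening: 0.0587
t 9.22 pos [ 0.5159 -0.0367  0.0608] F [ 0.5  0.7 -1.1] op 0.0587
shift cm [-0.04 -0.05  0.58] | 0.58
tool-y heading 3.38
turn deg [0.05 0.02 0.03] shift after turn [-0.04 -0.05  0.58]
turn deg [-3.0000e-02  8.0000e-02 -1.7997e+02] shift after turn [0.04 0.05 0.58]
```

View pics/w5b.png

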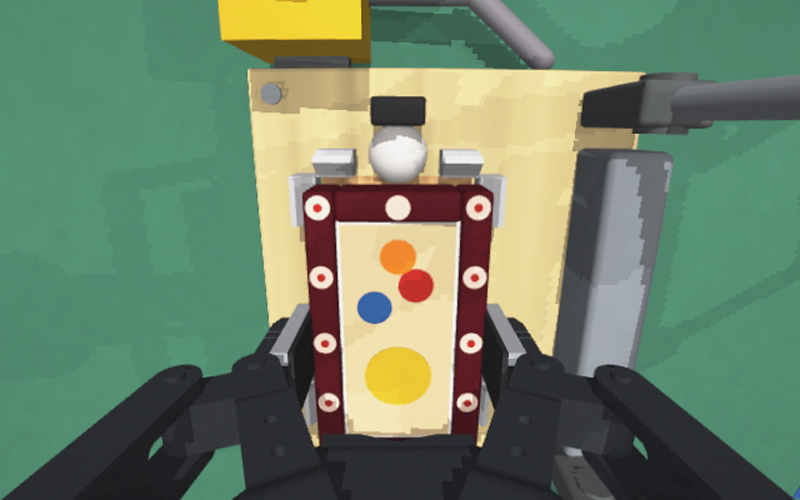

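```bash
python3 -m creep '[{"hand":0.3,"translation":[0,0,0.5],"delta_rot":[0,0,0]},{"hand":0.3,"translation":[0,0,0.5],"delta_rot":[0,0,0]},{"hand":0.3,"translation":[0,0,0],"delta_rot":[0,0,0]},{"hand":0.3,"translation":[0,0,0],"delta_rot":[0,0,0]}]'
python3 -m creep '[{"hand":0.3,"translation":[0,0,0.4],"delta_rot":[0,0,0]},{"hand":0.3,"translation":[0,0,0],"delta_rot":[0,0,0]},{"hand":0.3,"translation":[0,0,0],"delta_rot":[0,0,0]}]'
```

```text
t: 9.78
tool_pos: [0.5154, -0.0366, 0.0502]
tool_rot: [-2.155, -2.286, 0.0]
contact_force: [0.1, 0.2, -1.6]
opening: 0.0581
t: 10.15
tool_pos: [0.5155, -0.0366, 0.0463]
tool_rot: [-2.155, -2.286, 0.0]
contact_force: [0.8, 0.1, -1.6]
opening: 0.0584
```

```bash
python3 -m creep '[{"hand":0.3,"translation":[0,0,0.3],"delta_rot":[0,0,0]},{"hand":0.3,"translation":[0,0,0],"delta_rot":[0,0,0]},{"hand":0.3,"translation":[0,0,0],"delta_rot":[0,0,0]}]'
python3 -m creep '[{"hand":0.3,"translation":[0,0,0.2],"delta_rot":[0,0,0]},{"hand":0.3,"translation":[0,0,0],"delta_rot":[0,0,0]},{"hand":0.3,"translation":[0,0,0],"delta_rot":[0,0,0]}]'
```

```text
t: 10.52
tool_pos: [0.5155, -0.0368, 0.0434]
tool_rot: [2.155, 2.286, -0.0]
contact_force: [0.2, -2.0, -2.1]
opening: 0.0583
t: 10.9
tool_pos: [0.5162, -0.0372, 0.0419]
tool_rot: [2.154, 2.284, 0.0]
contact_force: [1.0, -4.1, 0.5]
opening: 0.0583
```

```bash
python3 -m creep '[{"hand":0.3,"translation":[-0.1,0,0],"delta_rot":[0,0,0]},{"hand":0.3,"translation":[0,0,0.1],"delta_rot":[0,0,0]},{"hand":0.3,"translation":[0,0,0],"delta_rot":[0,0,0]},{"hand":0.3,"translation":[0,0,0],"delta_rot":[0,0,0]}]'
python3 -m creep '[{"hand":0.3,"translation":[0,0,0.2],"delta_rot":[0,0,0]},{"hand":0.3,"translation":[0,0,0],"delta_rot":[0,0,0]},{"hand":0.3,"translation":[0,0,0],"delta_rot":[0,0,0]}]'
```

```text
t: 11.4
tool_pos: [0.5161, -0.0375, 0.0411]
tool_rot: [2.155, 2.285, 0.001]
contact_force: [1.5, -1.7, 4.7]
opening: 0.058
t: 11.78
tool_pos: [0.5166, -0.0374, 0.0391]
tool_rot: [2.154, 2.285, 0.003]
contact_force: [2.0, -0.4, 4.2]
opening: 0.0588
```

```bash
for i in 1; do python3 -m creep '[{"hand":0.3,"translation":[0,0,0.2],"delta_rot":[0,0,0]},{"hand":0.3,"translation":[0,0,0],"delta_rot":[0,0,0]},{"hand":0.3,"translation":[0,0,0],"delta_rot":[0,0,0]}]'; done
python3 -m creep '[{"hand":0.3,"translation":[0,0,0.2],"delta_rot":[0,0,0]},{"hand":0.3,"translation":[0,0,0],"delta_rot":[0,0,0]},{"hand":0.3,"translation":[0,0,0],"delta_rot":[0,0,0]}]'
```

```text
t: 12.15
tool_pos: [0.5157, -0.0375, 0.0361]
tool_rot: [2.155, 2.286, 0.001]
contact_force: [3.3, -0.5, 1.3]
opening: 0.0585
t: 12.52
tool_pos: [0.5154, -0.0376, 0.0348]
tool_rot: [-2.154, -2.285, 0.001]
contact_force: [0.5, 0.6, 7.5]
opening: 0.0583
```

```bash
python3 -m creep '[{"hand":0.3,"translation":[0,0,0.15],"delta_rot":[0,0,0]},{"hand":0.3,"translation":[0,0,0],"delta_rot":[0,0,0]},{"hand":0.3,"translation":[0,0,0],"delta_rot":[0,0,0]}]'
python3 -m creep '[{"hand":0.3,"translation":[0,0,0.15],"delta_rot":[0,0,0]},{"hand":0.3,"translation":[0,0,0],"delta_rot":[0,0,0]},{"hand":0.3,"translation":[0,0,0],"delta_rot":[0,0,0]}]'
```

```text
t: 12.9
tool_pos: [0.5154, -0.0376, 0.0348]
tool_rot: [-2.154, -2.285, 0.002]
contact_force: [-5.9, 1.8, 17.9]
opening: 0.0584
t: 13.28
tool_pos: [0.5155, -0.0376, 0.0347]
tool_rot: [-2.153, -2.284, 0.003]
contact_force: [-12.2, 2.5, 27.7]
opening: 0.0582
```

```bash
python3 -m creep '[{"hand":0.3,"translation":[0,0,-0.3],"delta_rot":[0,0,0]},{"hand":0.8,"translation":[0,0,0],"delta_rot":[0,0,0]},{"hand":0.8,"translation":[0,0,0],"delta_rot":[0,0,0]},{"hand":0.8,"translation":[0,0,0],"delta_rot":[0,0,0]},{"hand":0.8,"translation":[0,0,-3],"delta_rot":[0,0,0]},{"hand":0.8,"translation":[0,0,-3],"delta_rot":[0,0,0]},{"hand":0,"translation":[0,0,-3],"delta_rot":[0,0,0]},{"hand":0,"translation":[0,0,0],"delta_rot":[0,0,0]}]' 40
python3 -m creep '[{"hand":0,"translation":[0,0,0],"delta_rot":[0,0,0]},{"hand":0,"translation":[0,0,0],"delta_rot":[0,0,0]}]'
python3 - <<'E'
from h import *
plan((.516,-.0375,.08),3.35)
for n in('wrist','scene'): grab(n,n[0]+'6')
crop('w6',0,0,640,400,1.25,'w6b')
crop('s6',230,130,390,240,5,'s6b')
z=load('w6');C=cloud(z);q=C-[.517,-.0385,0];a=np.radians(3.35)
X=q[...,0]*np.cos(a)+q[...,1]*np.sin(a);Y=-q[...,0]*np.sin(a)+q[...,1]*np.cos(a)
for y0,y1 in((43,50),(-50,-43)):
  for x0,x1 in((-30,-21),(21,30),(-5,5)):
    m=(X*1e3>x0)&(X*1e3<x1)&(Y*1e3>y0)&(Y*1e3<y1)&(C[...,2]>.03)&(C[...,2]<.07);print(y0,x0,m.sum(),np.median(C[m][:,2]) if m.any() else None)
m=(abs(X)<.018)&(abs(Y)<.04);print('panel',np.median(C[m][:,2]))
m=(X>-.045)&(X<-.04)&(abs(Y)<.03);print('ply',np.median(C[m][:,2]))
E
```

```text
t: 14.28
tool_pos: [0.5173, -0.038, 0.1269]
tool_rot: [2.152, 2.283, 0.004]
contact_force: [-0.3, 0.9, -0.1]
opening: 0.0325
t: 14.52
tool_pos: [0.5143, -0.0374, 0.1223]
tool_rot: [-2.153, -2.284, 0.003]
contact_force: [-0.3, 0.9, -0.6]
opening: 0.0004
t 14.53 pos [ 0.5143 -0.0374  0.1223] F [-0.3  0.9 -0.6] op 0.0004
shift cm [-0.02  0.18  4.23] | 4.23
tool-y heading 3.37
turn deg [-0.19 -0.05  0.02] shift after turn [-0.02  0.17  4.23]
turn deg [ 8.0000e-02 -3.0000e-01 -1.7998e+02] shift after turn [ 0.02 -0.17  4.23]
43 -30 155 0.04567528286598618
43 21 115 0.046101949768377753
43 -5 160 0.045740691077730156
-50 -30 30 0.045541000421628355
-50 21 56 0.0457979772576258
-50 -5 0 None
panel 0.18427245322431896
ply 0.1912924202283425
```

View pics/w6b.png

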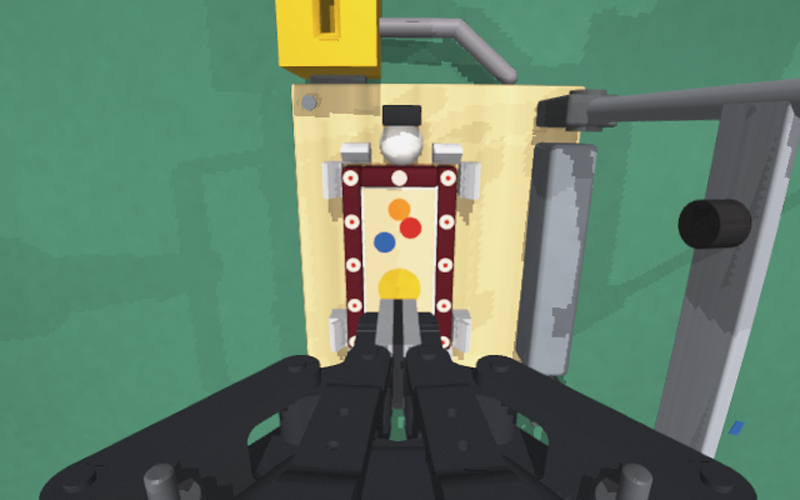

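View pics/s6b.png

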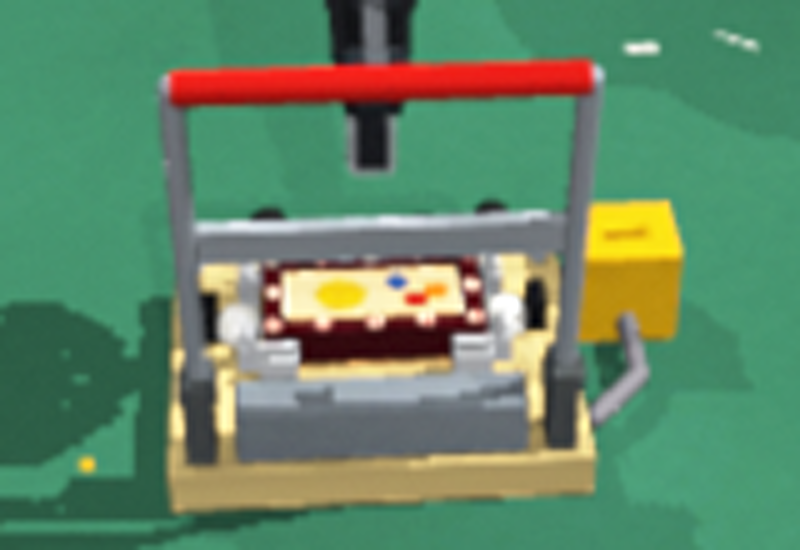

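```bash
python3 - <<'E'
from h import *
z=load('w6');C=cloud(z)
for u,v in [(315,250),(305,200),(500,200),(500,120),(430,120),(330,120)]: print('ply',px(z,u/1.25,v/1.25)[2].round(4))
E
python3 -m creep '[{"hand":0,"translation":[0,0.15,3.5],"delta_rot":[0,0,0]},{"hand":0,"translation":[0,0,3.2],"delta_rot":[0,0,0]},{"hand":0,"translation":[0,0,0],"delta_rot":[0,0,0]},{"hand":0,"translation":[0,0,0],"delta_rot":[0,0,0]}]'
python3 -m creep '[{"hand":0,"translation":[0,0,0.5],"delta_rot":[0,0,0]},{"hand":0,"translation":[0,0,0],"delta_rot":[0,0,0]},{"hand":0,"translation":[0,0,0],"delta_rot":[0,0,0]}]'
```

```text
ply 0.0239
ply 0.0238
ply 0.024
ply 0.024
ply 0.0235
ply 0.024
t: 15.12
tool_pos: [0.5176, -0.0377, 0.0581]
tool_rot: [2.155, 2.285, 0.001]
contact_force: [0.1, 0.1, 0.2]
opening: 0.0001
t: 15.5
tool_pos: [0.5174, -0.0376, 0.0528]
tool_rot: [2.154, 2.285, 0.001]
contact_force: [-0.6, -0.2, 0.6]
opening: -0.0004
```

```bash
python3 -m creep '[{"hand":0,"translation":[0,0,0.2],"delta_rot":[0,0,0]},{"hand":0,"translation":[0,0,0],"delta_rot":[0,0,0]},{"hand":0,"translation":[0,0,0],"delta_rot":[0,0,0]}]'
python3 -m creep '[{"hand":0,"translation":[0,0,0.2],"delta_rot":[0,0,0]},{"hand":0,"translation":[0,0,0],"delta_rot":[0,0,0]},{"hand":0,"translation":[0,0,0],"delta_rot":[0,0,0]}]'
python3 -m creep '[{"hand":0,"translation":[0,0,0.2],"delta_rot":[0,0,0]},{"hand":0,"translation":[0,0,0],"delta_rot":[0,0,0]},{"hand":0,"translation":[0,0,0],"delta_rot":[0,0,0]}]'
```

```text
t: 15.88
tool_pos: [0.517, -0.0375, 0.0502]
tool_rot: [-2.155, -2.286, 0.0]
contact_force: [0.0, -0.7, -0.2]
opening: 0.0005
t: 16.25
tool_pos: [0.5174, -0.0376, 0.0491]
tool_rot: [2.155, 2.286, 0.0]
contact_force: [-2.6, -0.0, 5.7]
opening: -0.0003
t: 16.62
tool_pos: [0.5175, -0.0376, 0.049]
tool_rot: [-2.154, -2.286, 0.001]
contact_force: [-8.0, 1.9, 17.9]
opening: -0.0001
```

```bash
python3 -m creep '[{"hand":0,"translation":[0,0,0.15],"delta_rot":[0,0,0]},{"hand":0,"translation":[0,0,0],"delta_rot":[0,0,0]},{"hand":0,"translation":[0,0,0],"delta_rot":[0,0,0]}]'
python3 -m creep '[{"hand":0,"translation":[0,0,-1],"delta_rot":[0,0,0]},{"hand":0,"translation":[0,0,-4],"delta_rot":[0,0,0]},{"hand":0,"translation":[0,0,-3],"delta_rot":[0,0,0]},{"hand":0,"translation":[-3,-5,0],"delta_rot":[0,0,0]},{"hand":0,"translation":[-3,-5,0],"delta_rot":[0,0,0]},{"hand":0,"translation":[0,-2,0],"delta_rot":[0,0,0]},{"hand":0,"translation":[0,0,0],"delta_rot":[0,0,0]}]'
python3 - <<'E'
from h import *
plan((.42,-.04,.15),3.35)
for n in('wrist','top','scene'): grab(n,n[0]+'7')
crop('w7',0,0,640,400,1.25,'w7b')
def an(tag):
    z=load(tag);C=cloud(z);q=C-[.517,-.0385,0];a=np.radians(3.35)
    X=(q[...,0]*np.cos(a)+q[...,1]*np.sin(a))*1e3;Y=(-q[...,0]*np.sin(a)+q[...,1]*np.cos(a))*1e3
    for y0,y1 in((43,50),(-50,-43)):
      for x0,x1 in((-28,-22),(22,28)):
        m=(X>x0)&(X<x1)&(Y>y0)&(Y<y1)&(C[...,2]>.03)&(C[...,2]<.07);print(tag,y0,x0,m.sum(),np.median(C[m][:,2]).round(4) if m.any() else None)
    m=(abs(X)<18)&(abs(Y)<40)&(C[...,2]<.07);print('panel',np.median(C[m][:,2]))
    m=(X>45)&(X<55)&(abs(Y)<30)&(C[...,2]<.07);print('ply',np.median(C[m][:,2]))
an('w7');an('t7');an('s7')
E
```

```text
t: 17.0
tool_pos: [0.5176, -0.0376, 0.0489]
tool_rot: [-2.154, -2.286, 0.002]
contact_force: [-13.1, 2.8, 27.0]
opening: 0.0001
t: 17.88
tool_pos: [0.3999, -0.1047, 0.1243]
tool_rot: [2.157, 2.284, 0.0]
contact_force: [-0.0, -0.6, 0.2]
opening: 0.0002
t 17.88 pos [ 0.3999 -0.1047  0.1243] F [-0.  -0.6  0.2] op 0.0002
shift cm [ 6.34  2.38 -2.57] | 7.25
tool-y heading 3.28
turn deg [ 0.02  0.   -0.07] shift after turn [ 6.34  2.39 -2.57]
turn deg [ 0.0000e+00 -3.0000e-02  1.7993e+02] shift after turn [-6.34 -2.39 -2.57]
w7 43 -28 107 0.0442
w7 43 22 99 0.0443
w7 -50 -28 75 0.0443
w7 -50 22 74 0.0444
panel 0.04132821907141179
ply 0.023982958768346385
t7 43 -28 4 0.0426
t7 43 22 5 0.0439
t7 -50 -28 0 None
t7 -50 22 2 0.0419
panel 0.04157364949157827
ply 0.024252664977808758
s7 43 -28 6 0.0436
s7 43 22 7 0.0425
s7 -50 -28 4 0.0438
s7 -50 22 8 0.0437
panel 0.041840929250565484
ply -0.7506026502161964
```

View pics/w7b.png

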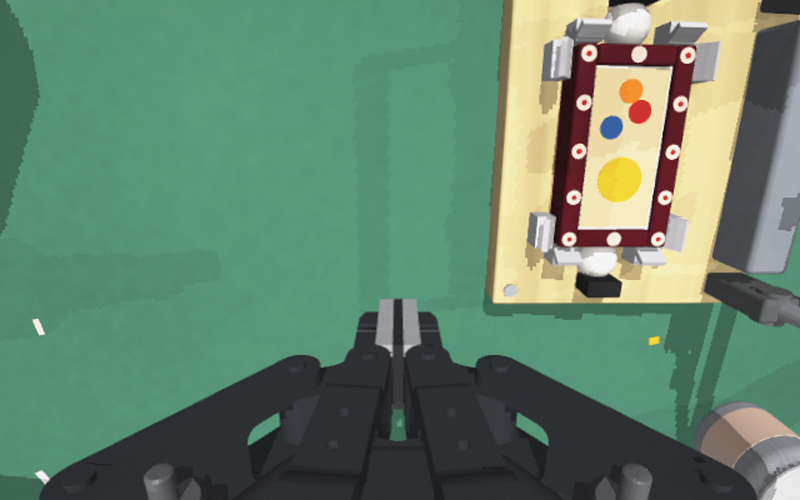

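The frame is seated: it stopped hard under 27 N and all four corners read 44 mm. Next, the bail: I'll go above the handle.

```bash
python3 -c "
from h import *
plan((.60,-.032,.30),3.35)"
python3 -m creep '[{"hand":0.5,"translation":[0,0,-5.5],"delta_rot":[0,0,0]},{"hand":0.5,"translation":[0,0,-5.5],"delta_rot":[0,0,0]},{"hand":0.5,"translation":[0,0,-5.5],"delta_rot":[0,0,0]},{"hand":0.5,"translation":[2,5,-1],"delta_rot":[0,0,0]},{"hand":0.5,"translation":[2,5,0],"delta_rot":[0,0,0]},{"hand":0.5,"translation":[2,5,0],"delta_rot":[0,0,0]},{"hand":0.5,"translation":[0,5,0],"delta_rot":[0,0,0]},{"hand":0.5,"translation":[0,0,0],"delta_rot":[0,0,0]}]' 20
python3 - <<'E'
from h import *
plan((.628,-.032,.28),3.35)
grab('wrist','w8')
crop('w8',0,0,640,400,1.25,'w8b')
z=load('w8');C=cloud(z);hsv=cv2.cvtColor(z['im'],cv2.COLOR_RGB2HSV)
m=(C[...,2]>.2)&(C[...,2]<.27)&((hsv[...,0]<6)|(hsv[...,0]>174))&(hsv[...,1]>180)
print(m.sum(),rect(C[m][:,:2]),np.percentile(C[m][:,2],[5,50,95,99]))
E
```

```text
t 18.02 pos [ 0.4015 -0.1044  0.1249] F [ 0.2 -0.2 -0.9] op -0.0001
shift cm [  6.05  20.26 -17.49] | 27.44
tool-y heading 3.4
turn deg [0.04 0.01 0.05] shift after turn [  6.07  20.24 -17.51]
turn deg [-1.0000e-02  6.0000e-02 -1.7995e+02] shift after turn [ -6.07 -20.24 -17.51]
t: 19.02
tool_pos: [0.5996, -0.0315, 0.2968]
tool_rot: [-2.149, -2.286, 0.003]
contact_force: [-1.0, -0.4, -0.2]
opening: 0.0423
t 19.02 pos [ 0.5996 -0.0315  0.2968] F [-1.  -0.4 -0.2] op 0.0423
shift cm [-0.23  2.84  1.67] | 3.3
tool-y heading 3.53
turn deg [-0.23 -0.06  0.18] shift after turn [-0.22  2.83  1.68]
turn deg [ 1.0000e-01 -3.7000e-01 -1.7981e+02] shift after turn [ 0.22 -2.83  1.68]
4288 (array([ 0.62815375, -0.03145557]), (12.978771209716797, 158.7270050048828), 3.0853190422058105) [0.23086311 0.23371465 0.23522309 0.23572744]
```

View pics/w8b.png

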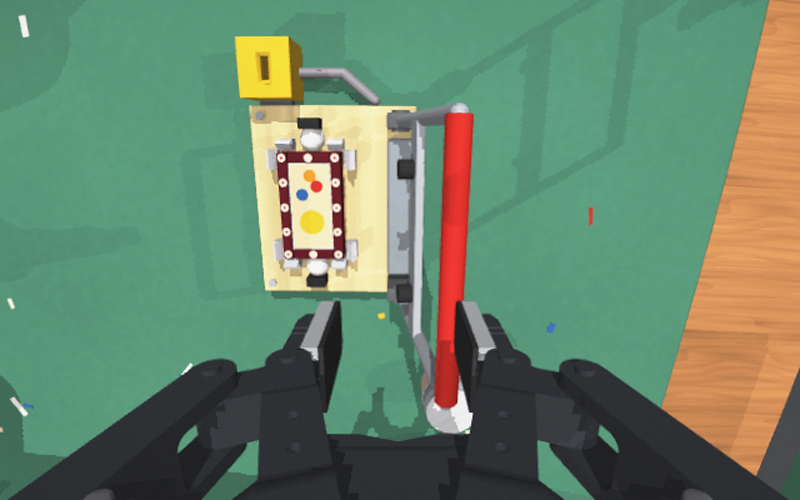

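```bash
python3 -m creep '[{"hand":0.5,"translation":[-0.1,2.85,0],"delta_rot":[0,0,0]},{"hand":0.5,"translation":[0,0,2],"delta_rot":[0,0,0]},{"hand":0.5,"translation":[0,0,3],"delta_rot":[0,0,0]},{"hand":0.5,"translation":[0,0,2.9],"delta_rot":[0,0,0]},{"hand":0.5,"translation":[0,0,0],"delta_rot":[0,0,0]},{"hand":0.5,"translation":[0,0,0],"delta_rot":[0,0,0]}]'
python3 -c "
from h import *
plan((.628,-.032,.2175),3.35)"
```

```text
t: 19.82
tool_pos: [0.6251, -0.0322, 0.2217]
tool_rot: [2.155, 2.285, 0.001]
contact_force: [0.5, -0.1, -0.4]
opening: 0.0425
t 19.82 pos [ 0.6251 -0.0322  0.2217] F [ 0.5 -0.1 -0.4] op 0.0425
shift cm [0.01 0.29 0.42] | 0.51
tool-y heading 3.37
turn deg [0.05 0.02 0.02] shift after turn [0.01 0.29 0.42]
turn deg [-3.0000e-02  8.0000e-02 -1.7998e+02] shift after turn [-0.01 -0.29  0.42]
```

```bash
python3 -m creep '[{"hand":0.5,"translation":[0,0.25,0.4],"delta_rot":[0,0,0]},{"hand":0.5,"translation":[0,0,0],"delta_rot":[0,0,0]},{"hand":0.1,"translation":[0,0,0],"delta_rot":[0,0,0]},{"hand":0.1,"translation":[0,0,0],"delta_rot":[0,0,0]},{"hand":0.1,"translation":[0,0,0],"delta_rot":[0,0,0]},{"hand":0.1,"translation":[0,0,0],"delta_rot":[0,0,0]},{"hand":0.1,"translation":[0,0,0],"delta_rot":[0,0,0]}]' 25
python3 - <<'E'
from h import *
plan((.628,-.032,.2175),3.35)
# arc in jig coords from theta
for th in np.arange(1.724,-.01,-.1): print(round(th,2),'x',round(85-170*np.cos(th),1),'z',round(60+170*np.sin(th),1))
ths=[1.724-k*1.724/28 for k in range(29)]
P=np.array([(85-170*np.cos(t),60+170*np.sin(t)) for t in ths])/10
print(np.round(np.diff(P,axis=0)*[1,-1],2).tolist())
E
```

```text
t: 20.7
tool_pos: [0.6281, -0.032, 0.2172]
tool_rot: [2.155, 2.286, 0.0]
contact_force: [0.1, 0.1, 2.3]
opening: 0.0135
t 20.7 pos [ 0.6281 -0.032   0.2172] F [0.1 0.1 2.3] op 0.0135
shift cm [ 0.   -0.01 -0.03] | 0.03
tool-y heading 3.38
turn deg [0.03 0.01 0.03] shift after turn [ 0.   -0.01 -0.03]
turn deg [-1.0000e-02  5.0000e-02 -1.7997e+02] shift after turn [-0.    0.01 -0.03]
1.72 x 110.9 z 228.0
1.62 x 94.0 z 229.8
1.52 x 77.0 z 229.8
1.42 x 60.1 z 228.2
1.32 x 43.5 z 224.8
1.22 x 27.2 z 219.9
1.12 x 11.5 z 213.3
1.02 x -3.4 z 205.2
0.92 x -17.4 z 195.7
0.82 x -30.5 z 184.8
0.72 x -42.4 z 172.6
0.62 x -53.0 z 159.3
0.52 x -62.2 z 145.1
0.42 x -69.9 z 129.9
0.32 x -76.2 z 114.1
0.22 x -80.8 z 97.8
0.12 x -83.7 z 81.0
0.02 x -85.0 z 64.1
[[-1.04, -0.13], [-1.04, -0.06], [-1.05, 0.0], [-1.04, 0.07], [-1.04, 0.13], [-1.03, 0.19], [-1.01, 0.26], [-1.0, 0.32], [-0.98, 0.38], [-0.95, 0.44], [-0.92, 0.5], [-0.89, 0.55], [-0.85, 0.61], [-0.82, 0.66], [-0.77, 0.71], [-0.73, 0.75], [-0.68, 0.79], [-0.63, 0.84], [-0.58, 0.87], [-0.52, 0.91], [-0.47, 0.94], [-0.41, 0.96], [-0.35, 0.99], [-0.29, 1.01], [-0.22, 1.02], [-0.16, 1.03], [-0.1, 1.04], [-0.03, 1.05]]
```

```bash
python3 -m creep '[{"hand":0.1,"translation":[0,-1.04,-0.13],"delta_rot":[0,0,0]},{"hand":0.1,"translation":[0,-1.04,-0.06],"delta_rot":[0,0,0]},{"hand":0.1,"translation":[0,-1.05,0],"delta_rot":[0,0,0]},{"hand":0.1,"translation":[0,-1.04,0.07],"delta_rot":[0,0,0]},{"hand":0.1,"translation":[0,-1.04,0.13],"delta_rot":[0,0,0]},{"hand":0.1,"translation":[0,-1.03,0.19],"delta_rot":[0,0,0]},{"hand":0.1,"translation":[0,-1.01,0.26],"delta_rot":[0,0,0]},{"hand":0.1,"translation":[0,-1.0,0.32],"delta_rot":[0,0,0]}]'
python3 -c "
from h import *
t=1.724*20/28
x=.085-.17*np.cos(t);z=.06+.17*np.sin(t)
plan((.517+x*.9983,-.0385+x*.0584,z-.011))"
```

```text
t: 21.7
tool_pos: [0.5445, -0.0366, 0.2083]
tool_rot: [-2.154, -2.285, 0.0]
contact_force: [4.3, 2.2, -0.6]
opening: 0.0129
t 21.7 pos [ 0.5445 -0.0366  0.2083] F [ 4.3  2.2 -0.6] op 0.0129
shift cm [-0.02  0.08 -0.1 ] | 0.13
tool-y heading 3.38
```

Moving cleanly at about 4 N. I'll continue the arc.

```bash
python3 -m creep '[{"hand":0.1,"translation":[0,-0.98,0.38],"delta_rot":[0,0,0]},{"hand":0.1,"translation":[0,-0.95,0.44],"delta_rot":[0,0,0]},{"hand":0.1,"translation":[0,-0.92,0.5],"delta_rot":[0,0,0]},{"hand":0.1,"translation":[0,-0.89,0.55],"delta_rot":[0,0,0]},{"hand":0.1,"translation":[0,-0.85,0.61],"delta_rot":[0,0,0]},{"hand":0.1,"translation":[0,-0.82,0.66],"delta_rot":[0,0,0]},{"hand":0.1,"translation":[0,-0.77,0.71],"delta_rot":[0,0,0]},{"hand":0.1,"translation":[0,-0.73,0.75],"delta_rot":[0,0,0]}]'
python3 -c "
from h import *
t=1.724*12/28
x=.085-.17*np.cos(t);z=.06+.17*np.sin(t)
plan((.517+x*.9983,-.0385+x*.0584,z-.011))"
```

```text
t: 22.7
tool_pos: [0.476, -0.041, 0.1624]
tool_rot: [-2.155, -2.286, 0.0]
contact_force: [1.3, 4.3, 2.2]
opening: 0.0126
t 22.7 pos [ 0.476  -0.041   0.1624] F [1.3 4.3 2.2] op 0.0126
shift cm [ 0.01  0.04 -0.11] | 0.11
tool-y heading 3.37
```

```bash
python3 -m creep '[{"hand":0.1,"translation":[0,-0.68,0.79],"delta_rot":[0,0,0]},{"hand":0.1,"translation":[0,-0.63,0.84],"delta_rot":[0,0,0]},{"hand":0.1,"translation":[0,-0.58,0.87],"delta_rot":[0,0,0]},{"hand":0.1,"translation":[0,-0.52,0.91],"delta_rot":[0,0,0]},{"hand":0.1,"translation":[0,-0.47,0.94],"delta_rot":[0,0,0]},{"hand":0.1,"translation":[0,-0.41,0.96],"delta_rot":[0,0,0]},{"hand":0.1,"translation":[0,-0.35,0.99],"delta_rot":[0,0,0]},{"hand":0.1,"translation":[0,0,0],"delta_rot":[0,0,0]}]'
python3 -c "
from h import *
t=1.724*5/28
x=.085-.17*np.cos(t);z=.06+.17*np.sin(t)
plan((.517+x*.9983,-.0385+x*.0584,z-.011))
t=0
x=.085-.17*np.cos(t);z=.06+.17*np.sin(t)
plan((.517+x*.9983,-.0385+x*.0584,z-.011))"
```

```text
t: 23.7
tool_pos: [0.4394, -0.0432, 0.0984]
tool_rot: [-2.154, -2.285, 0.002]
contact_force: [2.6, 1.5, -4.7]
opening: 0.0131
t 23.7 pos [ 0.4394 -0.0432  0.0984] F [ 2.6  1.5 -4.7] op 0.0131
shift cm [ 0.01  0.07 -0.21] | 0.22
tool-y heading 3.37
t 23.7 pos [ 0.4394 -0.0432  0.0984] F [ 2.6  1.5 -4.7] op 0.0131
shift cm [ 0.01 -0.72  4.94] | 5.0
tool-y heading 3.37
```

```bash
python3 -m creep '[{"hand":0.1,"translation":[0,-0.25,1.0],"delta_rot":[0,0,0]},{"hand":0.1,"translation":[0,-0.2,1.0],"delta_rot":[0,0,0]},{"hand":0.1,"translation":[0,-0.12,1.0],"delta_rot":[0,0,0]},{"hand":0.1,"translation":[0,-0.06,1.0],"delta_rot":[0,0,0]},{"hand":0.1,"translation":[0,0,0.5],"delta_rot":[0,0,0]},{"hand":0.1,"translation":[0,0,0],"delta_rot":[0,0,0]},{"hand":0.1,"translation":[0,0,0],"delta_rot":[0,0,0]}]'
python3 -m creep '[{"hand":0.1,"translation":[0,0,0.3],"delta_rot":[0,0,0]},{"hand":0.1,"translation":[0,0,0],"delta_rot":[0,0,0]},{"hand":0.1,"translation":[0,0,0],"delta_rot":[0,0,0]}]'
```

```text
t: 24.58
tool_pos: [0.431, -0.0436, 0.0525]
tool_rot: [-2.151, -2.283, 0.008]
contact_force: [-5.8, -1.0, -0.9]
opening: 0.0129
t: 24.95
tool_pos: [0.4309, -0.0436, 0.0496]
tool_rot: [-2.151, -2.283, 0.009]
contact_force: [-6.2, -1.1, -1.1]
opening: 0.0131
```

```bash
cat >> h.py <<'E'
def bail(tag):
    z=load(tag);C=cloud(z);hsv=cv2.cvtColor(z['im'],cv2.COLOR_RGB2HSV)
    q=C-[.517,-.0385,0];a=np.radians(3.35)
    X=(q[...,0]*np.cos(a)+q[...,1]*np.sin(a))*1e3;Y=(-q[...,0]*np.sin(a)+q[...,1]*np.cos(a))*1e3
    m=(abs(Y)<85)&(X<-70)&(X>-105)&((hsv[...,0]<6)|(hsv[...,0]>174))&(hsv[...,1]>180)&(C[...,2]>.02)
    print(tag,'bar',m.sum(),'x',np.percentile(X[m],[2,50,98]).round(1),'z',np.percentile(C[m][:,2],[2,50,95]).round(4))
E
python3 - <<'E'
from h import *
for n in('wrist','scene'): grab(n,n[0]+'9')
bail('w9');bail('s9')
crop('w9',0,0,640,400,1.25,'w9b'); crop('s9',230,130,390,240,5,'s9b')
E
```

```text
w9 bar 9900 x [-91.9 -85.6 -79.3] z [0.0681 0.0726 0.0741]
s9 bar 244 x [-86.8 -81.7 -77.8] z [0.0626 0.0702 0.0743]
```

View pics/w9b.png

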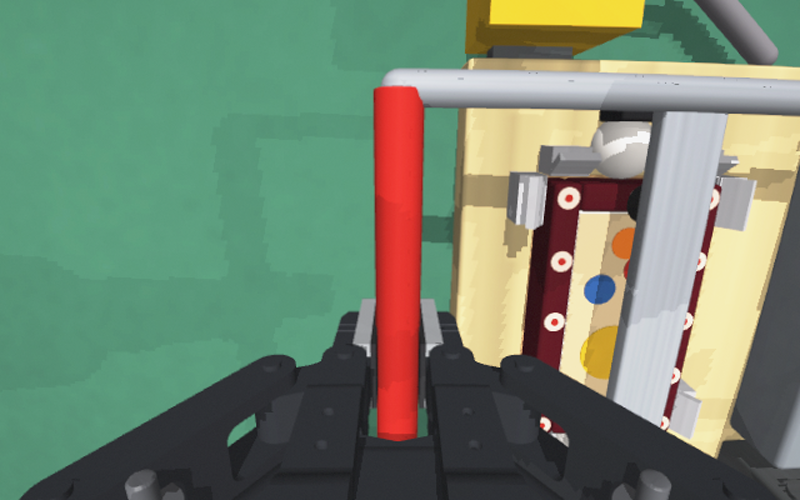

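View pics/s9b.png

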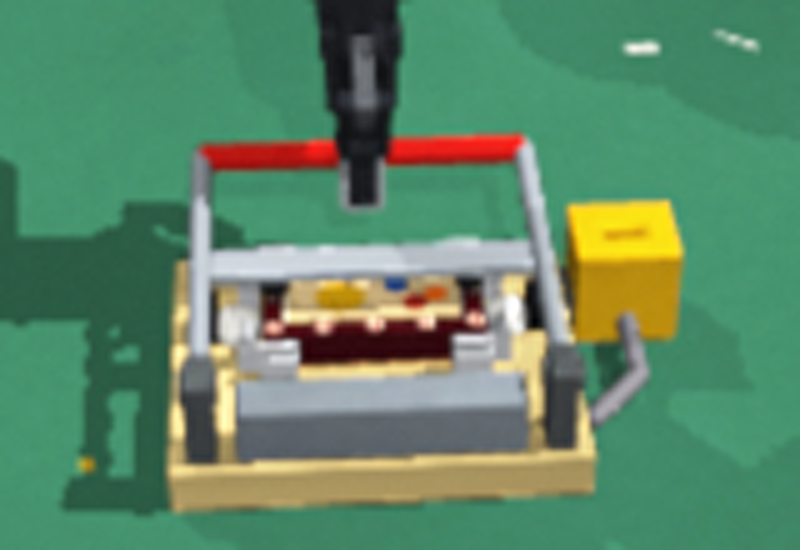

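```bash
python3 -m creep '[{"hand":0.1,"translation":[0,0,0.3],"delta_rot":[0,0,0]},{"hand":0.1,"translation":[0,0,0.3],"delta_rot":[0,0,0]},{"hand":0.1,"translation":[0,0,0],"delta_rot":[0,0,0]},{"hand":0.1,"translation":[0,0,0],"delta_rot":[0,0,0]}]'
python3 -c "
from h import *
for n in('wrist','scene'): grab(n,n[0]+'10')
bail('w10');bail('s10')"
```

```text
t: 25.55
tool_pos: [0.4308, -0.0436, 0.0436]
tool_rot: [-2.151, -2.283, 0.009]
contact_force: [-5.6, 0.2, -0.9]
opening: 0.0128
w10 bar 9916 x [-92.  -85.7 -79.5] z [0.0622 0.0668 0.0683]
s10 bar 242 x [-87.8 -81.5 -77.5] z [0.0573 0.0649 0.068 ]
```

```bash
python3 -m creep '[{"hand":0.1,"translation":[0,0,0.2],"delta_rot":[0,0,0]},{"hand":0.1,"translation":[0,0,0],"delta_rot":[0,0,0]},{"hand":0.1,"translation":[0,0,0],"delta_rot":[0,0,0]}]'
python3 -m creep '[{"hand":0.1,"translation":[0,0,0.2],"delta_rot":[0,0,0]},{"hand":0.1,"translation":[0,0,0],"delta_rot":[0,0,0]},{"hand":0.1,"translation":[0,0,0],"delta_rot":[0,0,0]}]'
python3 -c "
from h import *
for n in('wrist','scene'): grab(n,n[0]+'11')
bail('w11');bail('s11')"
```

```text
t: 26.02
tool_pos: [0.4308, -0.0436, 0.0424]
tool_rot: [-2.15, -2.282, 0.01]
contact_force: [-9.3, -0.0, 5.8]
opening: 0.0133
t: 26.4
tool_pos: [0.4308, -0.0436, 0.0421]
tool_rot: [-2.149, -2.282, 0.011]
contact_force: [-16.9, 1.1, 18.2]
opening: 0.0131
w11 bar 9946 x [-92.  -85.7 -79.4] z [0.0612 0.0657 0.0672]
s11 bar 241 x [-86.6 -81.4 -77. ] z [0.0557 0.0634 0.0675]
```

```bash
python3 -m creep '[{"hand":0.1,"translation":[0,0,-0.3],"delta_rot":[0,0,0]},{"hand":0.4,"translation":[0,0,0],"delta_rot":[0,0,0]},{"hand":0.4,"translation":[0,0,0],"delta_rot":[0,0,0]},{"hand":0.4,"translation":[0,0,0],"delta_rot":[0,0,0]},{"hand":0.4,"translation":[0,0,-3],"delta_rot":[0,0,0]},{"hand":0.4,"translation":[0,0,-4],"delta_rot":[0,0,0]},{"hand":0.4,"translation":[0,0,-4],"delta_rot":[0,0,0]},{"hand":0.4,"translation":[0,0,-4],"delta_rot":[0,0,0]}]'
python3 -c "
from h import *
for n in('wrist','scene'): grab(n,n[0]+'12')
bail('w12');bail('s12')
plan((.497,.30,.2),-15)
crop('s12',230,130,390,240,5,'s12b');crop('w12',0,0,640,400,1.25,'w12b')"
```

```text
t: 27.5
tool_pos: [0.434, -0.0435, 0.1965]
tool_rot: [2.154, 2.285, 0.0]
contact_force: [0.3, 0.3, -0.0]
opening: 0.0342
w12 bar 2781 x [-92.  -85.8 -79.4] z [0.0617 0.0665 0.0681]
s12 bar 295 x [-87.3 -81.8 -77.4] z [0.0572 0.0644 0.0685]
t 27.6 pos [ 0.437  -0.0443  0.2009] F [ 0.9 -0.6  0.9] op 0.034
shift cm [34.01  8.02  0.05] | 34.95
tool-y heading 3.39
turn deg [ 0.61  0.11 18.39] shift after turn [34.81 -3.12  0.09]
turn deg [-1.6000e-01  8.7000e-01 -1.6161e+02] shift after turn [-34.81   3.12   0.09]
```

View pics/w12b.png

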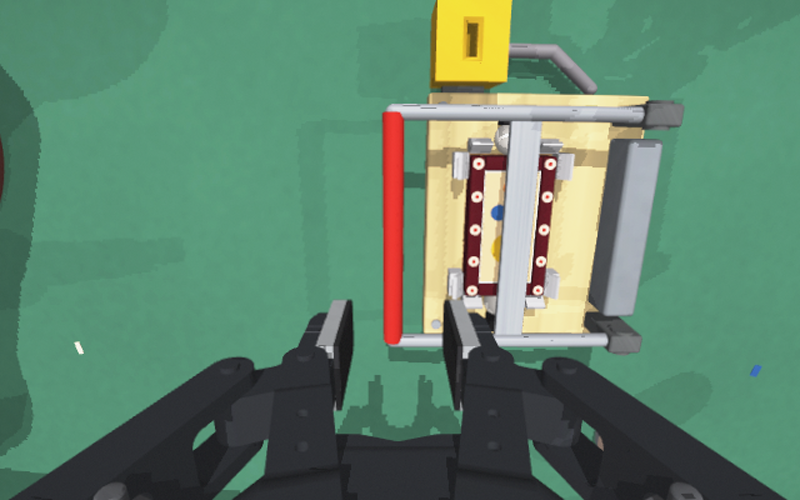

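The release may have lifted the bar about 1 mm, so I'll press it closed from above with shut fingers.

```bash
python3 -m creep '[{"hand":0,"translation":[0,-0.3,4],"delta_rot":[0,0,0]},{"hand":0,"translation":[0,0,4],"delta_rot":[0,0,0]},{"hand":0,"translation":[0,0,2.5],"delta_rot":[0,0,0]},{"hand":0,"translation":[0,0,0],"delta_rot":[0,0,0]},{"hand":0,"translation":[0,0,0],"delta_rot":[0,0,0]},{"hand":0,"translation":[0,0,0],"delta_rot":[0,0,0]}]'
python3 -c "
from h import *
plan((.4322,-.0435,.075),3.35)"
```

```text
t: 28.35
tool_pos: [0.4321, -0.0439, 0.0916]
tool_rot: [2.153, 2.284, 0.002]
contact_force: [0.1, 0.3, -1.0]
opening: -0.0003
t 28.35 pos [ 0.4321 -0.0439  0.0916] F [ 0.1  0.3 -1. ] op -0.0003
shift cm [0.04 0.01 1.66] | 1.66
tool-y heading 3.38
turn deg [0.16 0.06 0.03] shift after turn [0.04 0.01 1.66]
turn deg [-9.0000e-02  2.5000e-01 -1.7997e+02] shift after turn [-0.04 -0.01  1.66]
```

```bash
python3 -m creep '[{"hand":0,"translation":[0,0,1],"delta_rot":[0,0,0]},{"hand":0,"translation":[0,0,0.6],"delta_rot":[0,0,0]},{"hand":0,"translation":[0,0,0],"delta_rot":[0,0,0]},{"hand":0,"translation":[0,0,0],"delta_rot":[0,0,0]}]'
python3 -m creep '[{"hand":0,"translation":[0,0,0.2],"delta_rot":[0,0,0]},{"hand":0,"translation":[0,0,0],"delta_rot":[0,0,0]},{"hand":0,"translation":[0,0,0],"delta_rot":[0,0,0]}]'
```

```text
t: 28.85
tool_pos: [0.4311, -0.0437, 0.0748]
tool_rot: [-2.155, -2.286, 0.001]
contact_force: [-3.9, 0.2, 7.1]
opening: -0.0001
t: 29.22
tool_pos: [0.4312, -0.0437, 0.0746]
tool_rot: [-2.154, -2.285, 0.002]
contact_force: [-9.4, 1.8, 18.1]
opening: 0.0002
```

```bash
python3 -m creep '[{"hand":0,"translation":[0,0,-2],"delta_rot":[0,0,0]},{"hand":0.45,"translation":[0,0,-4],"delta_rot":[0,0,0]},{"hand":0.45,"translation":[0,0,-5],"delta_rot":[0,0,0]},{"hand":0.45,"translation":[0,0,-3],"delta_rot":[0,0,0]},{"hand":0.45,"translation":[4.8,0.6,0],"delta_rot":[0,0,0]},{"hand":0.45,"translation":[4.8,0.6,0],"delta_rot":[0,0,0]},{"hand":0.45,"translation":[4.8,0.6,0],"delta_rot":[0,0,0]},{"hand":0.45,"translation":[4.8,0.6,0],"delta_rot":[0,0,0]}]'
python3 -m creep '[{"hand":0.45,"translation":[4.8,0.6,0],"delta_rot":[0,0,0]},{"hand":0.45,"translation":[2,0.6,0],"delta_rot":[0,0,0]},{"hand":0.45,"translation":[0,0,0],"delta_rot":[0,0,9.4]},{"hand":0.45,"translation":[0,0,0],"delta_rot":[0,0,9.4]},{"hand":0.45,"translation":[0,0,0],"delta_rot":[0,0,0]},{"hand":0.45,"translation":[0,0,0],"delta_rot":[0,0,0]}]'
python3 - <<'E'
from h import *
plan((.497,.304,.1),-15.4)
grab('wrist','w13')
crop('w13',0,0,640,400,1.25,'w13b')
z=load('w13');C=cloud(z);hsv=cv2.cvtColor(z['im'],cv2.COLOR_RGB2HSV)
m=(C[...,2]>.068)&(C[...,2]<.08)&((hsv[...,0]<6)|(hsv[...,0]>174))&(hsv[...,1]>180)&(np.hypot(C[...,0]-.497,C[...,1]-.304)<.05)
print(m.sum(),rect(C[m][:,:2]),np.median(C[m][:,2]))
m=(C[...,2]>.03)&(C[...,2]<.04)&(np.hypot(C[...,0]-.497,C[...,1]-.304)<.06)
print('stand',m.sum(),rect(C[m][:,:2]))
E
```

```text
t: 30.22
tool_pos: [0.4434, 0.151, 0.2116]
tool_rot: [2.155, 2.286, -0.0]
contact_force: [0.3, -1.3, -0.5]
opening: 0.0386
t: 30.98
tool_pos: [0.4517, 0.2176, 0.2118]
tool_rot: [2.498, 1.905, -0.001]
contact_force: [0.1, -0.3, -0.4]
opening: 0.0387
t 30.98 pos [0.4517 0.2176 0.2118] F [ 0.1 -0.3 -0.4] op 0.0387
shift cm [ 9.54  2.09 11.17] | 14.84
tool-y heading -15.33
turn deg [-0.01  0.02  0.07] shift after turn [ 9.53  2.07 11.18]
turn deg [-3.0000e-02 -2.0000e-02 -1.7993e+02] shift after turn [-9.53 -2.07 11.18]
897 (array([0.49855597, 0.30583514]), (39.20798873901367, 13.983183860778809), 74.51962280273438) 0.07159939869374926
stand 4476 (array([0.49959021, 0.30552402]), (70.7584228515625, 59.06694412231445), 74.3206787109375)
```

View pics/w13b.png

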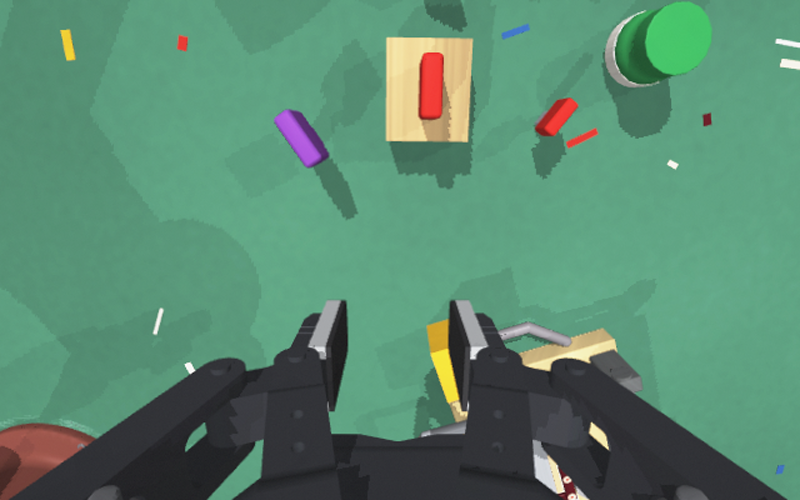

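```bash
python3 -m creep '[{"hand":0.45,"translation":[4.8,1.1,0],"delta_rot":[0,0,0]},{"hand":0.45,"translation":[4.9,1.1,0],"delta_rot":[0,0,0]},{"hand":0.45,"translation":[0,0,4.5],"delta_rot":[0,0,0]},{"hand":0.45,"translation":[0,0,4.5],"delta_rot":[0,0,0]},{"hand":0.45,"translation":[0,0,3],"delta_rot":[0,0,0]},{"hand":0.45,"translation":[0,0,0],"delta_rot":[0,0,0]},{"hand":0.45,"translation":[0,0,0],"delta_rot":[0,0,0]}]'
python3 -c "
from h import *
plan((.4986,.3055,.048),-15.5)"
```

```text
t: 31.9
tool_pos: [0.4996, 0.306, 0.0936]
tool_rot: [2.499, 1.903, 0.004]
contact_force: [0.2, -0.4, -0.4]
opening: 0.0383
t 31.9 pos [0.4996 0.306  0.0936] F [ 0.2 -0.4 -0.4] op 0.0383
shift cm [-0.08 -0.09  4.56] | 4.56
tool-y heading -15.41
turn deg [ 0.1  -0.08  0.09] shift after turn [-0.07 -0.09  4.56]
turn deg [ 1.3000e-01  1.6000e-01 -1.7991e+02] shift after turn [0.07 0.09 4.56]
```

```bash
python3 -m creep '[{"hand":0.45,"translation":[0,0,2.5],"delta_rot":[0,0,0]},{"hand":0.45,"translation":[0,0,2],"delta_rot":[0,0,0]},{"hand":0.45,"translation":[0,0,0],"delta_rot":[0,0,0]},{"hand":0.45,"translation":[0,0,0],"delta_rot":[0,0,0]},{"hand":0.45,"translation":[0,0,0],"delta_rot":[0,0,0]}]'
python3 -c "
from h import *
plan((.4986,.3055,.048),-15.5)
grab('wrist','w14');crop('w14',0,0,640,400,1.25,'w14b')"
```

```text
t: 32.52
tool_pos: [0.4994, 0.3061, 0.0483]
tool_rot: [2.499, 1.903, 0.003]
contact_force: [-0.3, 0.3, 0.9]
opening: 0.0383
t 32.52 pos [0.4994 0.3061 0.0483] F [-0.3  0.3  0.9] op 0.0383
shift cm [-0.08 -0.06  0.03] | 0.1
tool-y heading -15.42
turn deg [ 0.09 -0.08  0.08] shift after turn [-0.08 -0.06  0.03]
turn deg [ 1.2000e-01  1.5000e-01 -1.7992e+02] shift after turn [0.08 0.06 0.03]
```

View pics/w14b.png

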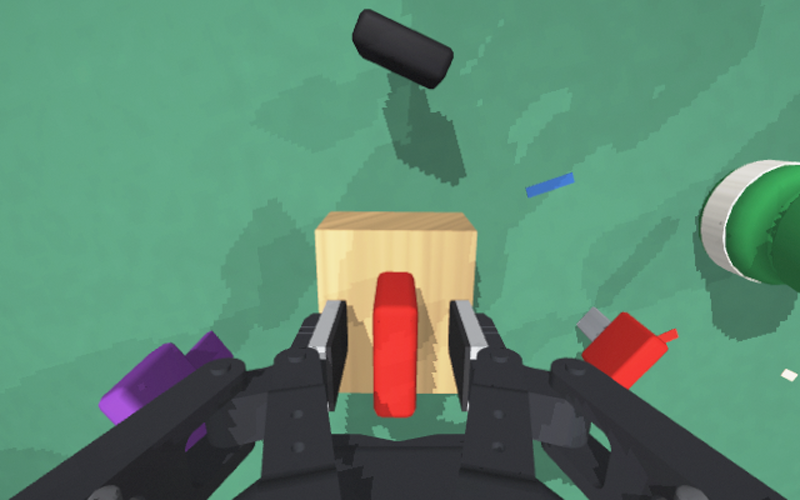

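```bash
python3 -m creep '[{"hand":0.05,"translation":[0,0,0],"delta_rot":[0,0,0]},{"hand":0.05,"translation":[0,0,0],"delta_rot":[0,0,0]},{"hand":0.05,"translation":[0,0,0],"delta_rot":[0,0,0]},{"hand":0.05,"translation":[0,0,0],"delta_rot":[0,0,0]},{"hand":0.05,"translation":[0,0,-1],"delta_rot":[0,0,0]},{"hand":0.05,"translation":[0,0,-4],"delta_rot":[0,0,0]},{"hand":0.05,"translation":[0,0,-4],"delta_rot":[0,0,0]},{"hand":0.05,"translation":[0,0,-2],"delta_rot":[0,0,0]}]' 50
python3 -m creep '[{"hand":0.05,"translation":[0,0,0],"delta_rot":[0,0,-9.4]},{"hand":0.05,"translation":[0,0,0],"delta_rot":[0,0,-9.4]},{"hand":0.05,"translation":[0,0,0],"delta_rot":[0,0,0]},{"hand":0.05,"translation":[0,0,0],"delta_rot":[0,0,0]}]'
python3 - <<'E'
from h import *
plan((.475,.0844,.13),3.35)
for n in('wrist','scene'): grab(n,n[0]+'15')
crop('w15',0,0,640,400,1.25,'w15b');crop('s15',380,80,500,240,5,'s15b')
E
```

```text
t: 33.58
tool_pos: [0.4995, 0.3061, 0.1598]
tool_rot: [2.499, 1.903, 0.005]
contact_force: [0.8, 0.6, -1.5]
opening: 0.0133
t: 34.08
tool_pos: [0.4982, 0.3055, 0.1564]
tool_rot: [-2.157, -2.283, 0.002]
contact_force: [0.5, -0.4, -0.0]
opening: 0.0131
t 34.08 pos [0.4982 0.3055 0.1564] F [ 0.5 -0.4 -0. ] op 0.0131
shift cm [-21.94  -3.57   2.65] | 22.39
tool-y heading 3.25
turn deg [-0.06  0.03 -0.1 ] shift after turn [-21.94  -3.61   2.64]
turn deg [4.000e-02 1.000e-01 1.799e+02] shift after turn [21.94  3.61  2.64]
```

View pics/w15b.png

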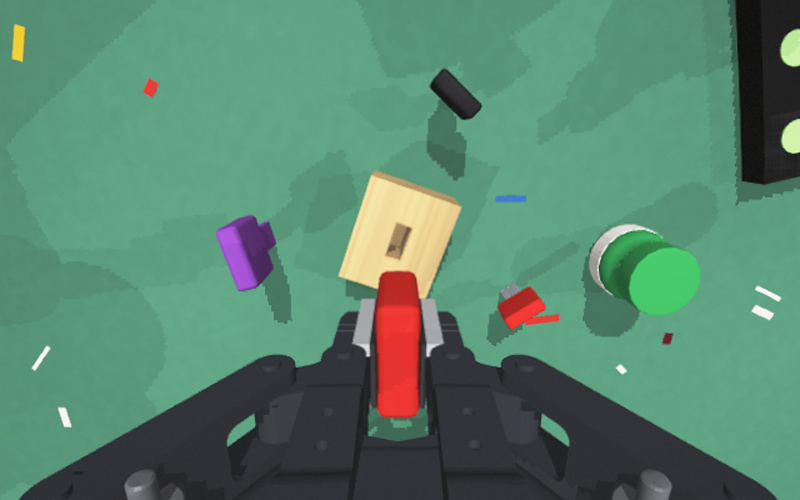

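View pics/s15b.png

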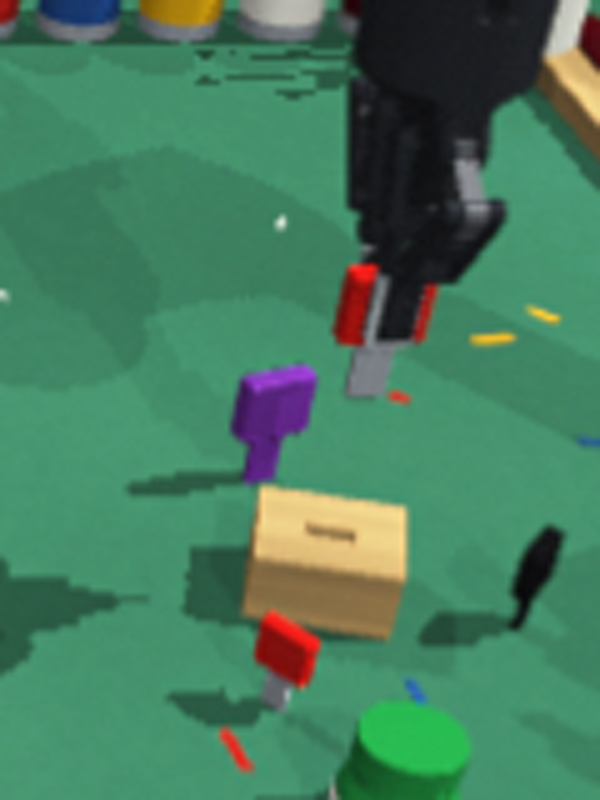

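```bash
python3 - <<'E'
from h import *
crop('w15',285,205,350,345,5,'w15c')
E
```

```text
(no output)
```

View pics/w15c.png

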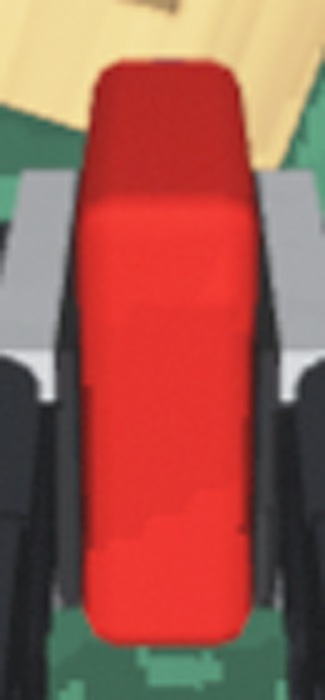

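```bash
python3 - <<'E'
from h import *
z=load('w15')
o=ctrl.get_obs();Rc=R.from_rotvec(o['tool_rot']);p=o['tool_pos'];print(p)
f=lambda a,b:(285+a/5,205+b/5)
for n,a,b,dz in [('tl',80,205,.0237),('tr',253,205,.0237),('br',250,640,.0237),('bl',86,640,.0237),('lowl',92,62,-.0123),('lowr',240,62,-.0123),('topmid',167,203,.0237),('botmid',167,643,.0237)]:
    P=pz(z,*f(a,b),p[2]+dz); print(n,(Rc.inv().apply(P-p)*1000).round(1))
print((px(z,*f(167,300))-p),(px(z,*f(167,600))-p))
E
```

```text
[0.49837407 0.30560919 0.15660109]
tl [ 19.9  -5.9 -23.7]
tr [ 19.9   6.8 -23.7]
br [-18.4   7.1 -23.7]
bl [-18.4  -6.1 -23.7]
lowl [18.2 -6.6 12.3]
lowr [18.2  7.4 12.3]
topmid [ 20.    0.5 -23.7]
botmid [-18.7   0.5 -23.7]
[-0.00023686  0.01256395  0.02453692] [ 0.00130151 -0.01429771  0.02395318]
```

```bash
python3 -m creep '[{"hand":0.05,"translation":[-4.4,-0.8,0],"delta_rot":[0,0,0]},{"hand":0.05,"translation":[-4.4,-0.8,0],"delta_rot":[0,0,0]},{"hand":0.05,"translation":[-4.4,-0.8,0],"delta_rot":[0,0,0]},{"hand":0.05,"translation":[-4.4,-0.8,0],"delta_rot":[0,0,0]},{"hand":0.05,"translation":[-4.4,-0.5,0],"delta_rot":[0,0,0]},{"hand":0.05,"translation":[-3,0,2],"delta_rot":[0,0,0]},{"hand":0.05,"translation":[0,0,0],"delta_rot":[0,0,0]},{"hand":0.05,"translation":[0,0,0],"delta_rot":[0,0,0]}]'
python3 -m creep '[{"hand":0.05,"translation":[0,0,0],"delta_rot":[0,0,0]}]'
python3 - <<'E'
from h import *
plan((.4738,.0846,.13),3.35)
grab('wrist','w16')
crop('w16',0,0,640,400,1.25,'w16b')
E
```

```text
t: 35.17
tool_pos: [0.4765, 0.0544, 0.1373]
tool_rot: [-2.156, -2.285, -0.001]
contact_force: [0.5, -0.5, -0.2]
opening: 0.0138
t: 35.3
tool_pos: [0.4768, 0.0548, 0.1377]
tool_rot: [2.153, 2.287, 0.001]
contact_force: [-0.2, 0.3, -1.4]
opening: 0.013
t 35.3 pos [0.4768 0.0548 0.1377] F [-0.2  0.3 -1.4] op 0.013
shift cm [ 2.99 -0.12  0.77] | 3.09
tool-y heading 3.44
turn deg [ 0.06 -0.01  0.09] shift after turn [ 2.99 -0.13  0.77]
turn deg [ 1.0000e-02  1.0000e-01 -1.7991e+02] shift after turn [-2.99  0.13  0.77]
```

View pics/w16b.png

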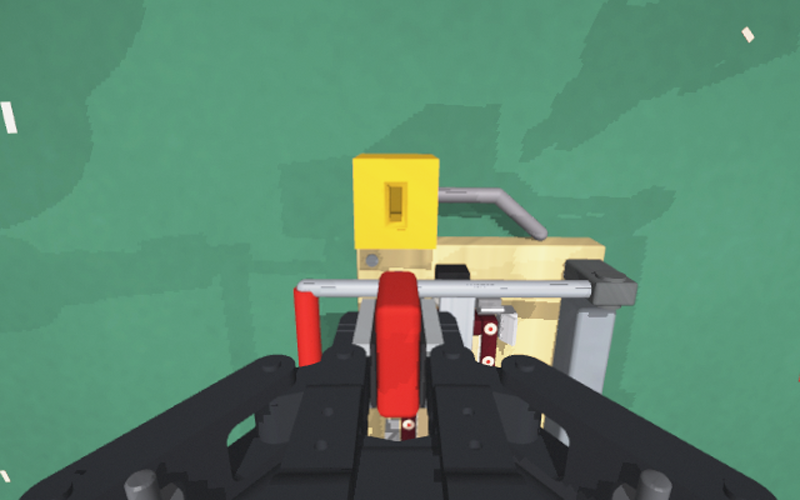

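```bash
python3 - <<'E'
from h import *
crop('w16',275,110,360,210,6,'w16c')
E
```

```text
(no output)
```

View pics/w16c.png

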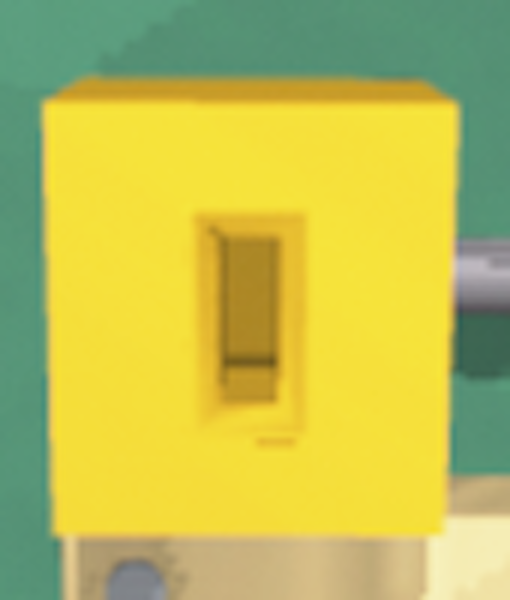

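```bash
python3 - <<'E'
from h import *
z=load('w16');o=ctrl.get_obs();Rc=R.from_rotvec(o['tool_rot']);p=o['tool_pos'];print(p)
f=lambda a,b:(275+a/6,110+b/6)
def t(a,b,h=.05): return (Rc.inv().apply(pz(z,*f(a,b),h)-p)*1000)
Q=[(44,101),(459,101),(444,534),(53,534)];B=np.array([t(*q) for q in Q]);print('box',B.round(1).tolist(),B.mean(0).round(2))
Q=[(195,213),(306,213),(303,432),(198,432)];S=np.array([t(*q) for q in Q]);print('slot',S.round(1).tolist(),S.mean(0).round(2))
f2=lambda a,b:pz(z,a/1.25,b/1.25,p[2]+.0237)
for a,b in [(376,308),(419,308),(418,416),(378,416)]: print((Rc.inv().apply(f2(a,b)-p)*1000).round(1))
print('slot world',(Rc.apply(B.mean(0)/1000)+p).round(4),(Rc.apply(S.mean(0)/1000)+p).round(4))
e=B[1]-B[0]+B[2]-B[3];print('box edge angle in tool',np.degrees(np.arctan2(e[0],e[1])))
E
```

```text
[0.47679406 0.05484172 0.13771522]
box [[55.3, -23.2, 87.7], [55.3, 22.9, 87.7], [5.2, 22.5, 87.7], [5.2, -23.6, 87.7]] [30.25 -0.35 87.72]
slot [[42.9, -6.5, 87.7], [42.9, 6.0, 87.7], [17.5, 5.8, 87.7], [17.5, -6.4, 87.7]] [30.21 -0.29 87.72]
[ 19.6  -5.8 -23.7]
[ 19.6   6.9 -23.7]
[-18.5   7.1 -23.7]
[-18.5  -5.8 -23.7]
slot world [0.4747 0.085  0.05  ] [0.4748 0.085  0.05  ]
box edge angle in tool -0.018381859362831956
```

```bash
python3 -m creep '[{"hand":0.05,"translation":[1.5,0,0],"delta_rot":[0,0,0]},{"hand":0.05,"translation":[1.48,-0.09,0],"delta_rot":[0,0,0]},{"hand":0.05,"translation":[0,0,2],"delta_rot":[0,0,0]},{"hand":0.05,"translation":[0,0,1],"delta_rot":[0,0,0]},{"hand":0.05,"translation":[0,0,0],"delta_rot":[0,0,0]},{"hand":0.05,"translation":[0,0,0],"delta_rot":[0,0,0]},{"hand":0.05,"translation":[0,0,0],"delta_rot":[0,0,0]}]'
python3 - <<'E'
from h import *
plan((.4745,.0848,.0923),3.35)
for n in('wrist','scene'):grab(n,n[0]+'17')
crop('s17',300,100,420,220,5,'s17b')
E
```

```text
t: 36.22
tool_pos: [0.4743, 0.0836, 0.1078]
tool_rot: [2.155, 2.285, 0.002]
contact_force: [-0.3, 0.2, -0.4]
opening: 0.0133
t 36.23 pos [0.4743 0.0836 0.1078] F [-0.3  0.2 -0.4] op 0.0133
shift cm [0.12 0.03 1.55] | 1.55
tool-y heading 3.36
turn deg [0.08 0.   0.01] shift after turn [0.12 0.03 1.55]
turn deg [-0.0000e+00  1.2000e-01 -1.7999e+02] shift after turn [-0.12 -0.03  1.55]
```

View pics/s17b.png

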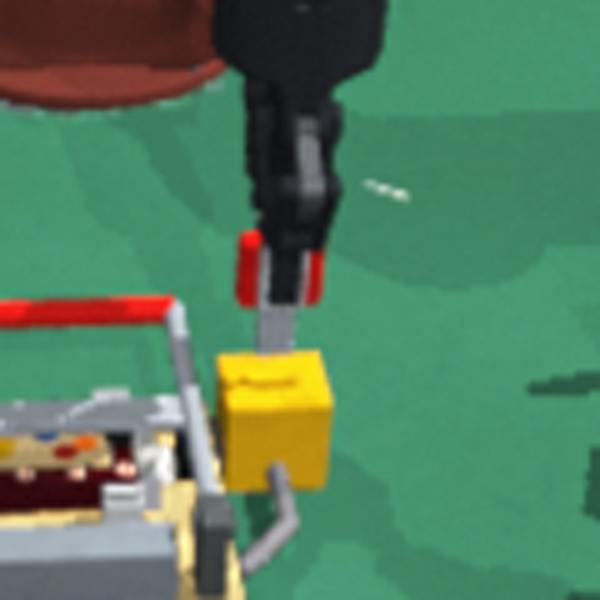

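```bash
python3 -m creep '[{"hand":0.05,"translation":[0.08,0,0.7],"delta_rot":[0,0,0]},{"hand":0.05,"translation":[0,0,0.7],"delta_rot":[0,0,0]},{"hand":0.05,"translation":[0,0,0],"delta_rot":[0,0,0]},{"hand":0.05,"translation":[0,0,0],"delta_rot":[0,0,0]}]'
python3 -m creep '[{"hand":0.05,"translation":[0,0,0.3],"delta_rot":[0,0,0]},{"hand":0.05,"translation":[0,0,0],"delta_rot":[0,0,0]},{"hand":0.05,"translation":[0,0,0],"delta_rot":[0,0,0]}]'
```

```text
t: 36.83
tool_pos: [0.4735, 0.0844, 0.0928]
tool_rot: [-2.155, -2.286, 0.001]
contact_force: [0.0, -0.4, -1.5]
opening: 0.0135
t: 37.2
tool_pos: [0.4737, 0.0844, 0.09]
tool_rot: [2.155, 2.286, 0.0]
contact_force: [-0.1, -0.5, -1.0]
opening: 0.0134
```

```bash
python3 -m creep '[{"hand":0.05,"translation":[0,0,0.2],"delta_rot":[0,0,0]},{"hand":0.05,"translation":[0,0,0],"delta_rot":[0,0,0]},{"hand":0.05,"translation":[0,0,0],"delta_rot":[0,0,0]}]'
python3 -m creep '[{"hand":0.05,"translation":[0,0,0.3],"delta_rot":[0,0,0]},{"hand":0.05,"translation":[0,0,0],"delta_rot":[0,0,0]},{"hand":0.05,"translation":[0,0,0],"delta_rot":[0,0,0]}]'
```

```text
t: 37.58
tool_pos: [0.4736, 0.0844, 0.088]
tool_rot: [-2.155, -2.286, 0.0]
contact_force: [0.1, -0.5, -0.8]
opening: 0.0135
t: 37.95
tool_pos: [0.4736, 0.0844, 0.0849]
tool_rot: [-2.155, -2.286, 0.0]
contact_force: [0.9, -0.3, -0.4]
opening: 0.0134
```

No contact force, and the tongue tip is now about 7 mm below the mouth. It's going in, so I'll continue to the shoulder.

```bash
python3 -m creep '[{"hand":0.05,"translation":[0,0,0.5],"delta_rot":[0,0,0]},{"hand":0.05,"translation":[0,0,0.5],"delta_rot":[0,0,0]},{"hand":0.05,"translation":[0,0,0],"delta_rot":[0,0,0]},{"hand":0.05,"translation":[0,0,0],"delta_rot":[0,0,0]}]'
python3 -m creep '[{"hand":0.05,"translation":[0,0,0.5],"delta_rot":[0,0,0]},{"hand":0.05,"translation":[0,0,0.4],"delta_rot":[0,0,0]},{"hand":0.05,"translation":[0,0,0],"delta_rot":[0,0,0]},{"hand":0.05,"translation":[0,0,0],"delta_rot":[0,0,0]}]'
```

```text
t: 38.45
tool_pos: [0.4736, 0.0844, 0.0749]
tool_rot: [-2.155, -2.286, 0.0]
contact_force: [0.4, -1.2, -0.2]
opening: 0.0132
t: 38.95
tool_pos: [0.4737, 0.0844, 0.066]
tool_rot: [-2.155, -2.286, 0.0]
contact_force: [0.4, -1.1, 0.2]
opening: 0.0135
```

```bash
python3 -m creep '[{"hand":0.05,"translation":[0,0,0.3],"delta_rot":[0,0,0]},{"hand":0.05,"translation":[0,0,0],"delta_rot":[0,0,0]},{"hand":0.05,"translation":[0,0,0],"delta_rot":[0,0,0]}]'
python3 -m creep '[{"hand":0.05,"translation":[0,0,0.2],"delta_rot":[0,0,0]},{"hand":0.05,"translation":[0,0,0],"delta_rot":[0,0,0]},{"hand":0.05,"translation":[0,0,0],"delta_rot":[0,0,0]}]'
```

```text
t: 39.33
tool_pos: [0.4737, 0.0844, 0.063]
tool_rot: [-2.155, -2.286, 0.0]
contact_force: [-0.7, 0.5, 0.3]
opening: 0.0135
t: 39.7
tool_pos: [0.474, 0.0845, 0.0615]
tool_rot: [2.155, 2.286, 0.001]
contact_force: [-1.2, 0.2, 4.1]
opening: 0.0131
```

```bash
python3 -m creep '[{"hand":0.05,"translation":[0,0,0.2],"delta_rot":[0,0,0]},{"hand":0.05,"translation":[0,0,0],"delta_rot":[0,0,0]},{"hand":0.05,"translation":[0,0,0],"delta_rot":[0,0,0]}]'
python3 -m creep '[{"hand":0.05,"translation":[0,0,-0.2],"delta_rot":[0,0,0]},{"hand":0.4,"translation":[0,0,0],"delta_rot":[0,0,0]},{"hand":0.4,"translation":[0,0,0],"delta_rot":[0,0,0]},{"hand":0.4,"translation":[0,0,0],"delta_rot":[0,0,0]},{"hand":0.4,"translation":[0,0,-3],"delta_rot":[0,0,0]},{"hand":0.4,"translation":[0,0,-5],"delta_rot":[0,0,0]},{"hand":0.4,"translation":[0,0,-5],"delta_rot":[0,0,0]},{"hand":0.4,"translation":[-5,-3,0],"delta_rot":[0,0,0]}]'
python3 -m creep '[{"hand":0.4,"translation":[-5,-3,0],"delta_rot":[0,0,0]},{"hand":0.4,"translation":[0,0,0],"delta_rot":[0,0,0]}]'
python3 - <<'E'
from h import *
for n in('wrist','scene','top'):grab(n,n[0]+'18')
bail('w18');bail('s18')
crop('s18',230,110,390,230,5,'s18b');crop('w18',0,0,640,400,1.25,'w18b')
z=load('w18');C=cloud(z);hsv=cv2.cvtColor(z['im'],cv2.COLOR_RGB2HSV)
m=((hsv[...,0]<6)|(hsv[...,0]>174))&(hsv[...,1]>180)&(np.hypot(C[...,0]-.474,C[...,1]-.085)<.03)&(C[...,2]>.05)
print('key',m.sum(),np.percentile(C[m],[5,50,95],axis=0).round(4))
E
```

```text
t: 40.08
tool_pos: [0.4741, 0.0845, 0.0615]
tool_rot: [-2.155, -2.286, 0.001]
contact_force: [-8.8, -0.6, 16.3]
opening: 0.013
t: 41.08
tool_pos: [0.4501, 0.0335, 0.1969]
tool_rot: [2.143, 2.286, 0.011]
contact_force: [0.2, -1.7, 1.0]
opening: 0.0341
t: 41.32
tool_pos: [0.4186, -0.0213, 0.1908]
tool_rot: [2.161, 2.279, -0.0]
contact_force: [0.6, 1.0, -0.6]
opening: 0.034
w18 bar 2628 x [-91.6 -86.1 -79.8] z [0.0623 0.0659 0.0674]
s18 bar 295 x [-87.  -81.6 -77.8] z [0.0567 0.0638 0.068 ]
key 1624 [[0.4672 0.0661 0.0603]
 [0.4713 0.084  0.0851]
 [0.4794 0.1011 0.0867]]
```

View pics/w18b.png

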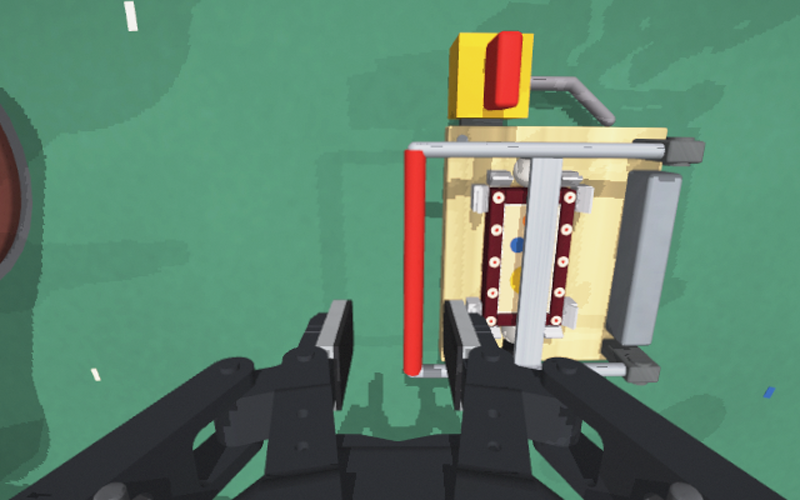

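View pics/s18b.png

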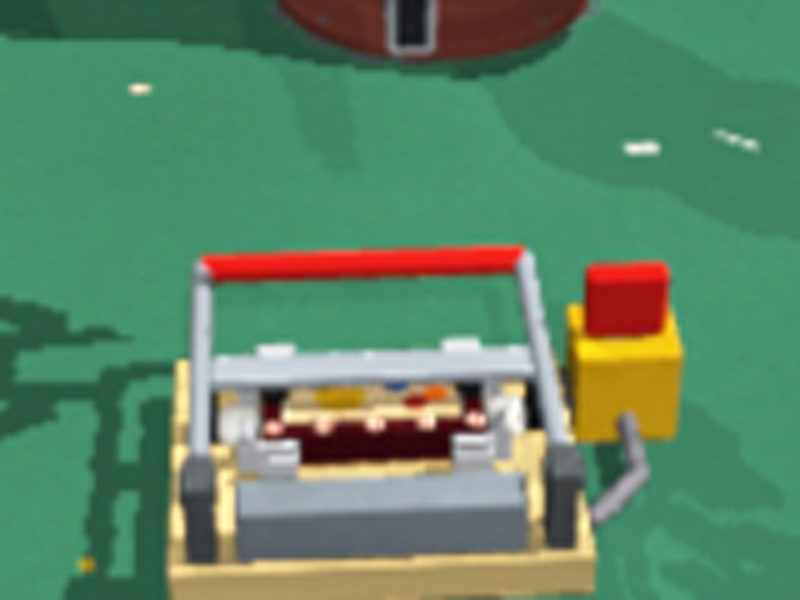

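```bash
python3 -m creep '[{"hand":0.4,"translation":[0,0,0],"delta_rot":[0,0,0]},{"hand":0.4,"translation":[0,0,0],"delta_rot":[0,0,0]},{"hand":0.4,"translation":[0,0,0],"delta_rot":[0,0,0]}]'
python3 - <<'E'
from h import *
z=load('w18')
for u,v in [(498,198),(569,198),(491,321),(556,321)]: print('rosette',px(z,u/1.25,v/1.25).round(4))
a,b=load('t18'),load('top0')
for u,v in [(403,161),(437,157),(227,161)]: print(px(a,u,v).round(3),px(b,u,v).round(3))
ctrl.finish_job()
E
```

```text
t: 41.85
tool_pos: [0.4198, -0.0184, 0.1909]
tool_rot: [-2.153, -2.287, 0.0]
contact_force: [-0.6, -0.5, -0.1]
opening: 0.034
rosette [0.4874 0.007  0.0449]
rosette [0.537  0.0099 0.0449]
rosette [ 0.4936 -0.0864  0.0449]
rosette [ 0.5432 -0.0839  0.045 ]
[ 0.669 -0.241  0.065] [ 0.669 -0.241  0.066]
[ 0.683 -0.346  0.065] [ 0.683 -0.345  0.066]
[0.669 0.293 0.055] [0.669 0.293 0.054]
the job is handed in; nothing more can be done
```

The job is done in the order asked and was handed in at about 42 s. The hand-in gives no verdict, so what follows rests on my own checks.

- **Frame:** It went into the nest picture side up and past both catches, and stopped hard on the floor. I then pressed on its middle with shut fingers to 27 N and it did not move further. Its four corners read 44.2–44.4 mm before the bail was closed and 44.9–45.0 mm at the end, level both times (44 mm expected).
- **Bail:** I swung it to its stop. Letting go raised the bar by about 1 mm, so I pressed it down again against the stop at 18 N. At the end the bar's top read 67.4 mm (67 expected when closed).
- **Key:** I used the larger red one, from the stand. It slid into the slot with no sideways force and stopped hard on its shoulder at 16 N. Its top stands at about 86 mm, as expected.
- **Rest:** The gripper is clear of everything, and the pots and jar read the same positions as at the start, to within 1 mm.

One reading disagreed: a wrist view taken straight after I let go of the frame showed its top about 1.7 mm high. The press on its middle and the next view both showed it fully down.

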